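# Find the rattling tin at the pottery painting bench

### The job

One of the three sealed tins on the ware board has a loose mill ball in it. Going from the robot's left to its right, lift each tin clear of the board, shake it by tipping its far end well down (about 30 degrees) and then its far end well up, and stand it back upright on the board before the next; then hold the one that rattled out level, 10 to 30 cm up, over the middle of the round cork mat, with the two silent tins left standing on the board and nothing else disturbed. Finish while still holding the rattling tin there.

Things in the scene. Friction and masses are not known exactly. Their poses are not given: they have to be found in the camera images.
- board: fixed plywood ware board, 160 (x) x 360 (y) x 20 mm thick, lying flat; origin at the centre of its underside, its x axis points away from the robot (turned at most about 15 degrees), its y axis to the robot's left. The three tins stand on it side by side
- mat: fixed round cork mat, 110 mm across, 4 mm thick, on the table beyond the board; origin at the centre of its underside
- tin_left: sealed plain aluminium tin, 120 (x) x 50 (y) x 56 mm high, 0.23 to 0.32 kg; at the start at the robot's left (+y), 115 mm from the next, x axis along the board's x (far end = +x); origin under its centre. All three look alike. At random one holds a loose 38 mm ball of 110 g that rolls over 70 mm when tipped (moment shifts by up to 0.07 N m); the others are packed tight, balanced at the centre
- tin_middle: sealed plain aluminium tin, 120 (x) x 50 (y) x 56 mm high, 0.23 to 0.32 kg; at the start at the middle, 115 mm from the next, x axis along the board's x (far end = +x); origin under its centre. All three look alike. At random one holds a loose 38 mm ball of 110 g that rolls over 70 mm when tipped (moment shifts by up to 0.07 N m); the others are packed tight, balanced at the centre
- tin_right: sealed plain aluminium tin, 120 (x) x 50 (y) x 56 mm high, 0.23 to 0.32 kg; at the start at the robot's right (-y), 115 mm from the next, x axis along the board's x (far end = +x); origin under its centre. All three look alike. At random one holds a loose 38 mm ball of 110 g that rolls over 70 mm when tipped (moment shifts by up to 0.07 N m); the others are packed tight, balanced at the centre
- bowl_blue: small blue ceramic bowl, 96 mm across, 45 mm high; bystander, origin under its centre
- bowl_white: small white ceramic bowl, 84 mm across, 42 mm high; bystander, origin under its centre
- jar: glass jar with yellow cap, 60 mm across, 70 mm high; bystander, origin under its centre
- water: clear water bottle with blue cap, 64 mm across, 190 mm high; bystander, origin under its centre
- brush: paint brush lying on the table beyond the mat; bystander, origin under its middle
- tile: white glazed tile lying flat, 100 x 100 x 8 mm; bystander, origin under its centre
- brush_pot: terracotta pot, 90 mm across and 100 mm high, with brushes standing up to 260 mm; bystander, origin under its centre
Mind the look-alikes: they are no part of the job. Leave any orange look-alike of the tin_middle alone.

How it is judged:
By the outcome, as a careful person would: the job done as asked, in the order asked, and still so for the second after the job is handed in, while the arm keeps its last pose, push and grip.
It also fails if it takes over 72 s, if anything falls off the work surface, if the arm or the gripper's body presses on something with over 40 N, if the wrist force passes 120 N, or if a joint passes its speed limit or range.

### The arm

A 6-joint arm with a two-finger parallel gripper is mounted at the origin on the work surface. World frame = base frame: x ahead of the robot, y to its left, z up, the work surface at z = 0. Lengths are in m, angles in rad, forces in N, time in s.
With the tool pointing down it reaches from about 0.25 to 0.725 m from the base axis. Payload 4 kg.
Tool frame: the origin (TCP) lies midway between the tips of the shut fingers; the grasp point (between the pads) lies 19 mm behind it; z points along the fingers, x is the direction in which the jaws open and shut, and the axes are right-handed (so a half turn about z gives the same grasp; the last joint's range is limited). The gripper opens to 85 mm and grips with 20 to 120 N. Pads are 22 mm wide; open, the fingers measure 114 mm over their backs; the gripper's body (76 mm by 85 mm) begins 54 mm behind the grasp point. The pads swing forward as they close: fully open they stand 13 mm farther back than shut.
Start: joints at [1.216, 0.241, 0.005, 1.335, 0, 1.571], TCP at [0.174, 0.469, 0.231] pointing down, gripper open.
Joint ranges: [-2.72, 2.72], [-1.05, 1.87], [-1.09, 1.28], [-1.99, 2.15], [-1.42, 1.44], [-3.14, 3.14]. Speed limits (rad/s): [2.79, 2.79, 3.14, 3.14, 3.14, 3.14].

### API

Orientations are given as a unit quaternion [x, y, z, w].
In Python, from workcell import bot gives the robot as it stands.
- The arm moves only by the tool drive_tool, never from a script. Its argument "rows" is text: rows parted by semicolons, each of 5 numbers parted by spaces: the finger opening in mm, from 0 to 85.4, then the shift along the tool's x, y, z in mm, then the turn about the tool's z in rad. A call has 1 to 12 rows; each row shifts and turns the commanded pose from where the row before left it, along the tool's axes as they then stand; what a row does not reach is not made up. A row lasts 1/10 s, in which the tool goes at most 50 mm and 8.59 degrees, less where a joint would pass 70% of its speed; a pose out of reach is approached as far as the arm can. A call is refused whole if a number of a shift passes 50 or a number of a turn 0.15, either way. A call with a gripper value outside its range is refused whole. The fingers move at their own pace and stop on an object; the grip force is fixed at half the most. Time passes only in rows, so rows that do not move let the fingers close. It gives the time, the measured TCP pose, the force and the opening at its end, in the units of the state.
- bot.get_obs(): the state, without advancing time (a new reading comes with each control period).
- bot.camera(name): name is "side" or "top" or "wrist"; returns a dict with "image" (420x560x3 uint8, red, green, blue), "vertical_fov" (degrees; the focal length in pixels is half the picture's height over the tangent of half this angle, whatever the lens; pixels are square), "cx", "cy" (the principal point, pixels), "k1" (the pictures are not rectified: a ray, as slopes to the right and down, at radius r is drawn at 1 + k1 r^2 times it, then the intrinsics apply), "R" (3x3) and "t" (3): a world point X has camera coordinates R X + t; the wrist camera has in their place "tool_from_camera" (4x4, takes a point from camera to tool coordinates, whose origin is the TCP and whose axes are the tool frame's). Camera axes: x right, y down, z forward; pixel columns grow to the right and rows downward; lengths in m; the calibration is good to about 2 mm. A picture is of the moment at which its call begins: read the wrist's pose just before it. There is no depth.
- bot.job_done(): hands the job in, once; it reports no verdict.
The state is a dict: "clock": time; "joint_pos": joint angles; "joint_vel": joint speeds; "tau": joint torques, N m; "eef_pos": TCP position; "tool_rot": TCP orientation; "ft_force": force on the tool from outside, world axes, zero at the start; "ft_torque": the same for the moment, N m; "grip_width": finger opening in m.
Only numpy, scipy, OpenCV 4.12 (cv2) and the standard library are available. Lean on these libraries where they do the work, as an engineer would, in place of code of your own. Each camera call takes 0.05 s, during which the arm holds its last target. There are 200 camera calls.

## Working session

There is one attempt and no reset: what is moved stays moved. The work goes in short steps, Python scripts to look and compute and a tool call to move; the robot and the scene stay as the last step left them, time stands still between calls to the robot, and variables do not carry over. Pictures are saved under pics/ and viewed, about 8 in all and at most 12, crops included, and the job is handed in when it is done.

Besides the shell and the picture viewer there is one more tool, called after ">>>" as a command line: name --argument value ..., lists and objects as JSON in quotes. drive_tool: Moves the arm, as the interface text tells. Its arguments: {"type":"object","properties":{"rows":{"type":"string"}},"required":["rows"]}

```bash
ls; mkdir -p pics; cat > h.py <<'E'
import numpy as np,cv2
from workcell import bot
from scipy.spatial.transform import Rotation as Ro
def cam(n):
    o=bot.get_obs(); c=bot.camera(n); c['obs']=o
    if 'tool_from_camera' in c:
        T=np.eye(4);T[:3,:3]=Ro.from_quat(o['tool_rot']).as_matrix();T[:3,3]=o['eef_pos']
        W=np.linalg.inv(T@np.array(c['tool_from_camera']));c['R']=W[:3,:3];c['t']=W[:3,3]
    return c
def K(c):
    f=210/np.tan(np.radians(c['vertical_fov'])/2);return f
def ray(c,u,v):
    f=K(c);d=np.array([(u-c['cx'])/f,(v-c['cy'])/f]);p=d.copy()
    for _ in range(30):p=d/(1+c['k1']*(p@p))
    R=np.array(c['R']);return -R.T@np.array(c['t']),R.T@np.array([*p,1])
def at(c,u,v,z):
    o,d=ray(c,u,v);return o+d*(z-o[2])/d[2]
def proj(c,X):
    p=np.array(c['R'])@np.array(X)+np.array(c['t']);s=p[:2]/p[2];s=s*(1+c['k1']*(s@s));return s*K(c)+[c['cx'],c['cy']]
def save(n,im,s=1):
    cv2.imwrite('pics/'+n,cv2.resize(im[:,:,::-1],None,fx=s,fy=s,interpolation=cv2.INTER_CUBIC))
def st():
    o=bot.get_obs();R=Ro.from_quat(o['tool_rot']).as_matrix()
    print('t',round(o['clock'],2),'q',np.round(o['joint_pos'],3),'p',np.round(o['eef_pos'],4),'w',round(o['grip_width'],4));print('R',np.round(R,3).tolist(),'F',np.round(o['ft_force'],2),'M',np.round(o['ft_torque'],3))
E
python3 - <<'E'
from h import *
import pickle
st()
for n in('top','side'):
    c=cam(n);save(n+'0.png',c['image'],1.4);pickle.dump(c,open(n+'.pkl','wb'));print(n,-np.array(c['R']).T@c['t'])
E
```

```text
pics
t 0.0 q [1.216 0.241 0.004 1.335 0.    1.571] p [0.1735 0.4683 0.2304] w 0.0857
R [[0.347, 0.938, -0.001], [0.938, -0.347, -0.002], [-0.002, -0.0, -1.0]] F [ 0.18 -0.6  -0.23] M [ 0.004  0.025 -0.031]
top [4.45604663e-01 8.56802142e-05 1.30127358e+00]
side [ 0.00604153 -0.8522157   0.89123726]
```

View pics/top0.png

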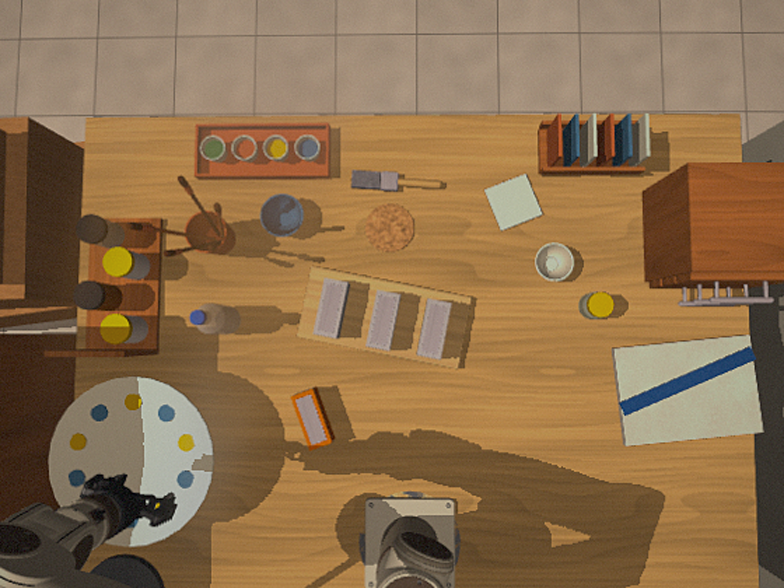

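View pics/side0.png

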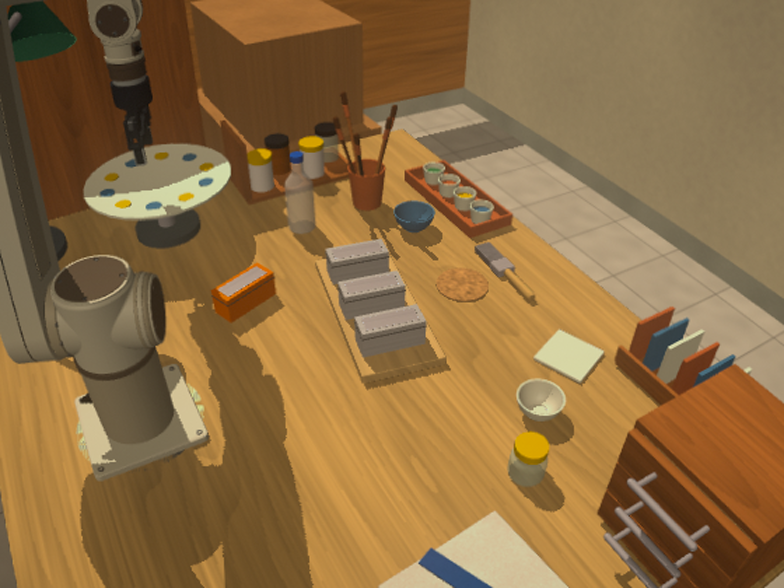

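```bash
python3 - <<'E'
from h import *
import pickle
c=pickle.load(open('top.pkl','rb'));im=c['image'];save('crop.png',im[135:270,205:345],5)
E
```

```text
(no output)
```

View pics/crop.png

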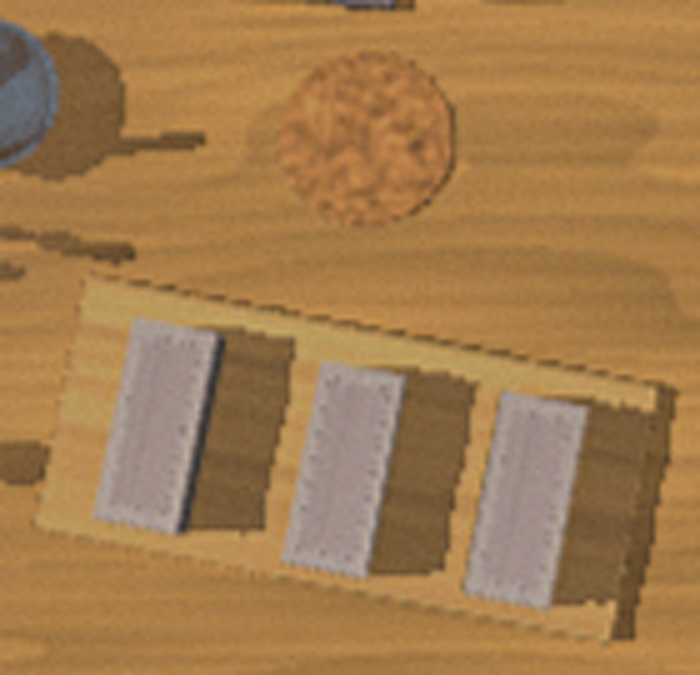

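```bash
python3 - <<'E'
from h import *
import pickle
c=pickle.load(open('top.pkl','rb'))
A=lambda p,z:at(c,p[0]/5+205-.4,p[1]/5+135-.4,z)
for n,q,z in [('L',[(135,320),(220,333),(180,533),(94,518)],.076),('M',[(320,362),(405,373),(368,577),(283,565)],.076),('R',[(502,392),(588,405),(548,608),(464,594)],.076),('board',[(88,277),(664,383),(610,640),(38,525)],.02)]:
    P=np.array([A(p,z) for p in q]);x=(P[0]+P[1]-P[2]-P[3])/2;y=(P[0]+P[3]-P[1]-P[2])/2
    print(n,P.mean(0).round(4),np.hypot(*x[:2]).round(4),np.hypot(*y[:2]).round(4),'yaw',np.arctan2(x[1],x[0]).round(4),np.arctan2(-y[0],y[1]).round(4))
print(A((367,138),.004))
for n,p,z in [('bottle',(198,318),.19),('wheelc',(131,461),.2)]: print(n,at(c,p[0]/1.4,p[1]/1.4,z))
E
```

```text
L [0.5027 0.1632 0.076 ] 0.119 0.051 yaw -0.1919 -0.161
M [0.4775 0.0535 0.076 ] 0.1207 0.0502 yaw -0.177 -0.1332
R [ 0.4599 -0.0524  0.076 ] 0.1201 0.0501 yaw -0.1932 -0.1563
board [0.4872 0.0531 0.02  ] 0.1575 0.3578 yaw -0.2004 -0.189
[0.68633051 0.04296064 0.004     ]
bottle [0.47744855 0.40130328 0.19      ]
wheelc [0.21021438 0.51752145 0.2       ]
```

>>> drive_tool --rows "85 -27 34 -6 0;85 -27 34 -6 0;85 -27 34 -6 0;85 -27 34 -6 0;85 -27 34 -6 0;85 -27 34 -6 0;85 -27 34 -6 0;85 -27 34 -6 0;85 0 0 0 -0.1;85 0 0 0 -0.06"

```text
clock: 1.1
eef_pos: [0.3543, 0.1702, 0.2792]
tool_rot: [0.773, 0.634, -0.0, -0.0]
ft_force: [-0.0, 0.6, 0.6]
grip_width: 0.085
```

>>> drive_tool --rows "85 0 -40 0 0;85 0 -40 0 0;85 0 -40 0 0;85 0 -40 0 0;85 0 -40 0 0;85 0 0 0 0"

```text
clock: 1.7
eef_pos: [0.1537, 0.2105, 0.2791]
tool_rot: [0.77, 0.638, -0.001, -0.0]
ft_force: [0.8, -0.3, 0.0]
grip_width: 0.0852
```

```bash
python3 -c "
from h import *
st()"
```

```text
t 1.7 q [ 9.390e-01 -2.650e-01 -3.690e-01  1.467e+00  1.000e-03  1.125e+00] p [0.1537 0.2105 0.2791] w 0.0852
R [[0.185, 0.983, -0.001], [0.983, -0.185, 0.0], [-0.0, -0.001, -1.0]] F [ 0.79 -0.28  0.04] M [-0.026 -0.019  0.053]
```

>>> drive_tool --rows "85 -30 -30 0 0;85 -30 -30 0 0;85 -30 -30 0 0;85 0 0 0 0"

```text
clock: 2.1
eef_pos: [0.0495, 0.1373, 0.279]
tool_rot: [0.77, 0.638, -0.0, -0.0]
ft_force: [0.6, 1.3, 0.1]
grip_width: 0.0849
```

```bash
python3 -c "
from h import *
st()"
```

```text
t 2.1 q [ 1.224 -0.521 -0.502  1.589  0.     1.412] p [0.0495 0.1373 0.279 ] w 0.0849
R [[0.187, 0.982, -0.0], [0.982, -0.187, 0.0], [0.0, -0.0, -1.0]] F [0.63 1.33 0.12] M [ 0.038  0.002 -0.009]
```

>>> drive_tool --rows "85 -3 48 0 0;85 -3 48 0 0;85 -3 48 0 0;85 -3 48 0 0;85 -3 48 0 0;85 -3 48 0 0;85 0 48 0 0;85 0 48 0 0;85 0 48 0 0;85 0 48 0 0;85 0 48 0 0;85 0 48 0 0"

```text
clock: 3.3
eef_pos: [0.583, 0.0207, 0.2781]
tool_rot: [0.773, 0.634, -0.0, -0.0]
ft_force: [0.8, 0.2, 0.7]
grip_width: 0.0849
```

>>> drive_tool --rows "85 8 48 0 0;85 8 48 0 0;85 8 48 0 0;85 8 48 0 0;85 0 0 0 0"

```text
clock: 3.8
eef_pos: [0.7522, 0.0157, 0.2689]
tool_rot: [0.773, 0.634, -0.001, -0.001]
ft_force: [0.9, -0.1, -2.2]
grip_width: 0.0849
```

```bash
python3 -c "
from h import *
st()"
```

```text
t 3.8 q [ 0.021  0.882  1.171  1.863 -0.     0.218] p [0.7522 0.0157 0.2689] w 0.0849
R [[0.196, 0.981, -0.003], [0.981, -0.196, -0.001], [-0.001, -0.003, -1.0]] F [ 0.91 -0.14 -2.18] M [-0.016  0.038  0.018]
```

>>> drive_tool --rows "85 0 0 -48 0;85 0 0 -48 0;85 0 0 -48 0;85 0 0 -48 0;85 0 0 -48 0;85 0 0 -48 0;85 0 0 0 0"

```text
clock: 4.5
eef_pos: [0.6371, 0.014, 0.4896]
tool_rot: [0.771, 0.633, 0.049, 0.038]
ft_force: [-0.6, -0.4, 0.5]
grip_width: 0.0852
```

```bash
python3 -c "
from h import *
st()"
```

```text
t 4.5 q [ 0.022  0.612  1.275  2.11  -0.     0.218] p [0.6371 0.014  0.4896] w 0.0852
R [[0.193, 0.973, 0.123], [0.981, -0.195, 0.002], [0.026, 0.121, -0.992]] F [-0.61 -0.41  0.5 ] M [ 0.034  0.128 -0.019]
```

>>> drive_tool --rows "85 0 0 -48 0;85 0 0 -48 0;85 0 0 -48 0;85 0 0 -48 0;85 0 0 0 0"

```text
clock: 5.0
eef_pos: [0.5741, 0.0129, 0.5834]
tool_rot: [0.767, 0.63, 0.096, 0.075]
ft_force: [0.4, 0.5, 1.1]
grip_width: 0.0848
```

```bash
python3 -c "
from h import *
st()"
```

```text
t 5.0 q [ 0.023  0.453  1.275  2.149 -0.     0.218] p [0.5741 0.0129 0.5834] w 0.0848
R [[0.188, 0.952, 0.241], [0.981, -0.195, 0.005], [0.052, 0.236, -0.97]] F [0.39 0.46 1.07] M [-0.051  0.247 -0.006]
```

>>> drive_tool --rows "85 0 -20 -45 0;85 0 -20 -45 0;85 0 -20 -45 0;85 0 -20 -45 0;85 0 0 0 0"

```text
clock: 5.5
eef_pos: [0.5112, 0.0299, 0.6707]
tool_rot: [0.757, 0.622, 0.159, 0.122]
ft_force: [0.0, 0.1, 1.0]
grip_width: 0.0852
```

```bash
python3 -c "
from h import *
st()"
```

```text
t 5.5 q [ 0.066  0.293  1.275  2.149 -0.012  0.257] p [0.5112 0.0299 0.6707] w 0.0852
R [[0.175, 0.903, 0.393], [0.981, -0.196, 0.014], [0.089, 0.383, -0.92]] F [0.01 0.1  1.02] M [-0.034  0.441  0.022]
```

>>> drive_tool --rows "85 0 -20 -45 0;85 0 -20 -45 0;85 0 -20 -45 0;85 0 0 0 0"

```text
clock: 5.9
eef_pos: [0.4555, 0.0414, 0.7286]
tool_rot: [0.745, 0.614, 0.208, 0.154]
ft_force: [-0.2, -0.2, 0.9]
grip_width: 0.085
```

>>> drive_tool --rows "85 0 -20 45 0;85 0 -20 45 0;85 0 -20 45 0;85 0 -20 45 0;85 0 -20 45 0;85 0 0 0 0"

```text
clock: 6.5
eef_pos: [0.4756, 0.0618, 0.5077]
tool_rot: [0.75, 0.619, 0.186, 0.141]
ft_force: [-0.0, 1.2, -4.6]
grip_width: 0.0851
```

```bash
python3 -c "
from h import *
st()"
```

```text
t 6.5 q [ 0.165 -0.141  0.203  1.445 -0.057  0.342] p [0.4756 0.0618 0.5077] w 0.0851
R [[0.165, 0.876, 0.454], [0.981, -0.194, 0.018], [0.104, 0.443, -0.891]] F [-0.04  1.15 -4.61] M [-0.039  0.639 -0.019]
```

```bash
cat > kin.py <<'E'
import numpy as np
D=[(.241,.005,1.335,.5000,.2304),(-.265,-.369,1.467,.2607,.2791),(-.521,-.502,1.589,.146,.279),(.882,1.171,1.863,.7524,.2689),(.612,1.275,2.11,.6373,.4896),(.453,1.275,2.149,.5742,.5834),(.293,1.275,2.149,.5121,.6707),(-.141,.203,1.445,.4796,.5077)]
def rows(a,b,p):
    A=[]
    f=lambda t:np.array([[np.cos(t),np.sin(t)],[-np.sin(t),np.cos(t)]]) # pitch-down positive, (r,z)
    return np.hstack([np.eye(2),f(a),f(b),f(p)])
A=np.vstack([rows(a,a-b,a-b+c) for a,b,c,_,_ in D]);y=np.array([v for d in D for v in d[3:]])
s,*_=np.linalg.lstsq(A,y,rcond=1e-4)
def fk(q2,q3,q4): 
    P=q2-q3+q4;return np.array([*(rows(q2,q2-q3,P)@s),P])
if __name__=='__main__':
    print('params',s.round(3),'res mm',(1e3*(A@s-y)).round(1),np.linalg.svd(A)[1].round(3))
    lo=np.array([-1.05,-1.09,-1.99]);hi=np.array([1.87,1.28,2.15])
    # joint combos at tool-down: list inner boundary
    for q3 in(-1.09,-.8,-.4):
        print('q3',q3,[tuple(fk(q2,q3,np.pi/2-q2+q3)[:2].round(3)) for q2 in(-1.05,-.8,-.5,-.2,.1,.4,.7,1.)])
    for q3 in(0,.5,1,1.28): print('q2=-1.05 q3',q3,fk(-1.05,q3,min(2.15,np.pi/2+1.05+q3)).round(3))
E
python3 kin.py
```

```text
params [-0.001  0.24   0.     0.493  0.392  0.008  0.404  0.   ] res mm [ 0.   0.4  0.1 -0.1 -0.  -0.1  0.1 -0.5 -0.3  0.3  0.   0.1  0.1  0.
  0.  -0.1] [5.439 5.439 1.442 1.442 0.508 0.508 0.274 0.274]
q3 -1.09 [(np.float64(-0.036), np.float64(0.073)), (np.float64(0.023), np.float64(0.075)), (np.float64(0.093), np.float64(0.057)), (np.float64(0.154), np.float64(0.02)), (np.float64(0.202), np.float64(-0.034)), (np.float64(0.231), np.float64(-0.1)), (np.float64(0.24), np.float64(-0.171)), (np.float64(0.227), np.float64(-0.241))]
q3 -0.8 [(np.float64(-0.051), np.float64(0.186)), (np.float64(0.038), np.float64(0.187)), (np.float64(0.14), np.float64(0.16)), (np.float64(0.229), np.float64(0.105)), (np.float64(0.299), np.float64(0.025)), (np.float64(0.341), np.float64(-0.072)), (np.float64(0.353), np.float64(-0.177)), (np.float64(0.333), np.float64(-0.281))]
q3 -0.4 [(np.float64(-0.121), np.float64(0.325)), (np.float64(0.004), np.float64(0.339)), (np.float64(0.152), np.float64(0.316)), (np.float64(0.287), np.float64(0.249)), (np.float64(0.396), np.float64(0.146)), (np.float64(0.47), np.float64(0.015)), (np.float64(0.502), np.float64(-0.132)), (np.float64(0.489), np.float64(-0.282))]
q2=-1.05 q3 0 [-0.057  0.469  1.1  ]
q2=-1.05 q3 0.5 [-0.094  0.649  0.6  ]
q2=-1.05 q3 1 [-0.213  0.79   0.1  ]
q2=-1.05 q3 1.28 [-0.306  0.837 -0.18 ]
```

```bash
cat > sim.py <<'E'
from kin import *
from scipy.optimize import least_squares
lo=np.array([-1.05,-1.085,-1.99]);hi=np.array([1.87,1.275,2.149])
def ik(q,T,w):
    f=lambda x:(fk(*x)-T)*[1,1,w]
    return least_squares(f,np.clip(q,lo+1e-6,hi-1e-6),bounds=(lo,hi),xtol=1e-10).x
def step(q,dr,dz,w,tool=False):
    X=fk(*q)
    if tool: # dr->tool y (outward), dz->tool z
        P=X[2];d=np.array([np.sin(P),np.cos(P)])*dr+np.array([np.cos(P),-np.sin(P)])*dz
    else: d=np.array([dr,dz])
    return ik(q,X+[*d,0],w)
if __name__=='__main__':
    for w in(.2,.3,.5,.8):
        q=np.array([.882,1.171,1.863]);out=[]
        for n,y,z in((6,0,-.048),(4,0,-.048),(4,-.02,-.045),(3,-.02,-.045),(5,-.02,.045)):
            for _ in range(n): q=step(q,y,z,w,True)
            out.append((q.round(3).tolist(),fk(*q).round(3).tolist()))
        print(w,out)
    for q2,q3 in((.7,1.275),(.4,1.0),(.02,.6),(-.3,.28)):
        q=np.array([q2,q3,np.pi/2-q2+q3]);best=[]
        for a in np.arange(0,360,15):
            x=q
            for _ in range(3): x=step(x,.05*np.cos(np.radians(a)),.05*np.sin(np.radians(a)),.5)
            best.append((round(np.degrees(fk(*x)[2])-90,1),int(a)))
        print(fk(*q).round(3),sorted(best)[:3],sorted(best)[-3:])
E
python3 sim.py
```

```text
0.2 [([0.576, 1.275, 1.951], [0.69, 0.528, 1.252]), ([0.338, 1.275, 1.958], [0.6, 0.681, 1.021]), ([0.092, 1.275, 2.103], [0.431, 0.775, 0.92]), ([-0.123, 1.235, 2.149], [0.299, 0.827, 0.791]), ([-0.486, 0.052, 1.33], [0.386, 0.596, 0.791])]
0.3 [([0.594, 1.275, 2.002], [0.675, 0.51, 1.321]), ([0.369, 1.275, 2.035], [0.586, 0.648, 1.129]), ([0.107, 1.234, 2.149], [0.425, 0.743, 1.022]), ([-0.134, 1.124, 2.149], [0.301, 0.79, 0.891]), ([-0.488, -0.0, 1.379], [0.365, 0.552, 0.891])]
0.5 [([0.625, 1.275, 2.078], [0.653, 0.483, 1.428]), ([0.43, 1.271, 2.149], [0.566, 0.595, 1.309]), ([0.109, 1.053, 2.149], [0.421, 0.675, 1.204]), ([-0.112, 0.93, 2.149], [0.317, 0.711, 1.107]), ([-0.456, -0.101, 1.462], [0.328, 0.465, 1.107])]
0.8 [([0.649, 1.275, 2.13], [0.638, 0.466, 1.504]), ([0.444, 1.162, 2.149], [0.558, 0.549, 1.431]), ([0.145, 0.923, 2.149], [0.425, 0.612, 1.371]), ([-0.048, 0.784, 2.149], [0.336, 0.636, 1.317]), ([-0.39, -0.183, 1.525], [0.295, 0.393, 1.317])]
[0.642 0.433 1.571] [(np.float64(-7.8), 45), (np.float64(-7.6), 30), (np.float64(-7.4), 60)] [(np.float64(-0.0), 270), (np.float64(-0.0), 285), (np.float64(-0.0), 300)]
[0.511 0.518 1.571] [(np.float64(-8.4), 60), (np.float64(-8.4), 75), (np.float64(-8.0), 45)] [(np.float64(-0.0), 285), (np.float64(0.0), 300), (np.float64(-0.0), 315)]
[0.333 0.55  1.571] [(np.float64(-8.0), 90), (np.float64(-7.9), 75), (np.float64(-7.7), 105)] [(np.float64(-0.0), 315), (np.float64(-0.0), 330), (np.float64(-0.0), 345)]
[0.177 0.528 1.571] [(np.float64(-7.2), 105), (np.float64(-7.1), 90), (np.float64(-6.9), 120)] [(np.float64(-0.0), 315), (np.float64(-0.0), 330), (np.float64(-0.0), 345)]
```

```bash
cat >> h.py <<'E'
def tilt(R=None):
    if R is None:R=Ro.from_quat(bot.get_obs()['tool_rot']).as_matrix()
    z=R[:,2];t=np.degrees(np.arccos(-z[2]));a=np.degrees(np.arctan2(z[1],z[0]));x=R[:,0]
    return 'tilt %.1f az %.1f (x %.2f y %.2f deg) jawyaw %.3f'%(t,a,t*np.cos(np.radians(a)),t*np.sin(np.radians(a)),np.arctan2(x[1],x[0]))
def plan(segs,g=85,cart=False):
    """segs: (theta_deg|x, r|y, z, dpsi, n[,cart])"""
    o=bot.get_obs();p=np.array(o['eef_pos']);R=Ro.from_quat(o['tool_rot']).as_matrix();out=[]
    for s in segs:
        a,b,z,psi,n=s[:5];c=len(s)>5
        p0=p.copy();th0,r0=np.arctan2(p[1],p[0]),np.hypot(p[0],p[1])
        for i in range(1,n+1):
            f=i/n
            if c: T=p0+f*(np.array([a,b,z])-p0)
            else:
                th=th0+f*(np.radians(a)-th0);r=r0+f*(b-r0);T=np.array([r*np.cos(th),r*np.sin(th),p0[2]+f*(z-p0[2])])
            d=np.round(1e3*R.T@(T-p)).astype(int);w=round(psi/n,3)
            if np.linalg.norm(d)>50 or abs(w)>.15:print('!big',d,w)
            out.append('%g %d %d %d %g'%(g,*d,w));p=p+R@d/1e3;R=R@Ro.from_rotvec([0,0,w]).as_matrix()
    for i in range(0,len(out),12):print(';'.join(out[i:i+12]))
    print('end',p.round(4),len(out),'rows')
E
python3 - <<'E'
from h import *
import pickle
st();print(tilt())
c=pickle.load(open('side.pkl','rb'))
o,d=ray(c,30/1.4,25/1.4)
for y in(.3,.5,.7):print('lamp ray',o+d*(y-o[1])/d[1])
plan([(125,.31,.44,0,20)])
E
```

```text
t 6.5 q [ 0.165 -0.141  0.203  1.445 -0.057  0.342] p [0.4756 0.0618 0.5077] w 0.0851
R [[0.165, 0.876, 0.454], [0.981, -0.194, 0.018], [0.104, 0.443, -0.891]] F [-0.04  1.15 -4.61] M [-0.039  0.639 -0.019]
tilt 27.0 az 2.3 (x 27.02 y 1.09 deg) jawyaw 1.405
lamp ray [0.0171065 0.3       0.5923287]
lamp ray [0.01902714 0.5        0.54044457]
lamp ray [0.02094779 0.7        0.48856043]
85 42 -25 -4 0;85 39 -29 -6 0;85 35 -32 -8 0;85 31 -34 -9 0;85 27 -36 -11 0;85 22 -38 -13 0;85 17 -39 -13 0;85 13 -39 -14 0;85 8 -39 -15 0;85 4 -39 -15 0;85 -1 -38 -15 0;85 -5 -37 -15 0
85 -9 -35 -15 0;85 -13 -34 -15 0;85 -16 -31 -13 0;85 -19 -29 -13 0;85 -22 -26 -12 0;85 -25 -23 -10 0;85 -26 -20 -9 0;85 -28 -16 -8 0
end [-0.1775  0.2541  0.4401] 20 rows
```

>>> drive_tool --rows "85 42 -25 -4 0;85 39 -29 -6 0;85 35 -32 -8 0;85 31 -34 -9 0;85 27 -36 -11 0;85 22 -38 -13 0;85 17 -39 -13 0;85 13 -39 -14 0;85 8 -39 -15 0;85 4 -39 -15 0;85 -1 -38 -15 0;85 -5 -37 -15 0"

```text
clock: 7.7
eef_pos: [0.0863, 0.3749, 0.4796]
tool_rot: [0.747, 0.614, 0.208, 0.15]
ft_force: [0.4, 0.3, -0.8]
grip_width: 0.0847
```

>>> drive_tool --rows "85 -9 -35 -15 0;85 -13 -34 -15 0;85 -16 -31 -13 0;85 -19 -29 -13 0;85 -22 -26 -12 0;85 -25 -23 -10 0;85 -26 -20 -9 0;85 -28 -16 -8 0"

```text
clock: 8.5
eef_pos: [-0.1709, 0.258, 0.4388]
tool_rot: [0.747, 0.614, 0.205, 0.15]
ft_force: [-0.9, 0.4, 0.2]
grip_width: 0.0851
```

```bash
python3 -c "
from h import *
st();print(tilt())
R=Ro.from_quat(bot.get_obs()['tool_rot']).as_matrix();print((R.T@[0,0,49]).round())"
```

```text
t 8.5 q [ 2.48   0.121  0.27   2.121 -0.33   2.742] p [-0.1709  0.258   0.4388] w 0.0851
R [[0.161, 0.856, 0.491], [0.979, -0.2, 0.029], [0.123, 0.476, -0.871]] F [-0.91  0.44  0.23] M [0.014 0.488 0.009]
tilt 29.5 az 3.3 (x 29.41 y 1.72 deg) jawyaw 1.408
[  6.  23. -43.]
```

>>> drive_tool --rows "85 6 23 -43 0;85 6 23 -43 0;85 6 23 -43 0;85 6 23 -43 0;85 6 22 -43 0;85 6 21 -44 0;85 0 0 0 0"

```text
clock: 9.2
eef_pos: [-0.1051, 0.2972, 0.5298]
tool_rot: [0.747, 0.632, 0.195, 0.063]
ft_force: [-0.2, -0.9, 0.8]
grip_width: 0.0845
```

```bash
python3 -c "
from h import *
st();print(tilt())
R=Ro.from_quat(bot.get_obs()['tool_rot']).as_matrix();print((R.T@[0,0,49]).round())"
```

```text
t 9.2 q [ 2.286 -0.009  0.431  2.15  -0.391  2.479] p [-0.1051  0.2972  0.5298] w 0.0845
R [[0.124, 0.92, 0.371], [0.969, -0.192, 0.153], [0.213, 0.341, -0.916]] F [-0.17 -0.91  0.79] M [-0.2    0.384 -0.034]
tilt 23.7 az 22.4 (x 21.89 y 9.04 deg) jawyaw 1.444
[ 10.  17. -45.]
```

```bash
python3 -c "
from h import *
R=Ro.from_quat(bot.get_obs()['tool_rot']).as_matrix();print((R.T@[-20,-12,44]).round())"
```

```text
[ -5.  -1. -50.]
```

>>> drive_tool --rows "85 -5 -1 -49 0;85 -5 -1 -49 0;85 -5 -1 -49 0;85 -5 -1 -49 0;85 0 0 0 0"

```text
clock: 9.7
eef_pos: [-0.1401, 0.2862, 0.5567]
tool_rot: [0.739, 0.647, 0.189, 0.003]
ft_force: [0.9, -0.5, -0.4]
grip_width: 0.0847
```

```bash
python3 -c "
from h import *
st();print(tilt())
plan([(20,.32,.45,0,14),(-118,.29,.42,0,18)])"
```

```text
t 9.7 q [ 2.385 -0.035  0.499  2.15  -0.378  2.526] p [-0.1401  0.2862  0.5567] w 0.0847
R [[0.092, 0.954, 0.284], [0.957, -0.163, 0.24], [0.275, 0.25, -0.928]] F [ 0.91 -0.48 -0.45] M [-0.254  0.248  0.028]
tilt 21.8 az 40.2 (x 16.66 y 14.07 deg) jawyaw 1.475
85 15 29 21 0;85 12 32 20 0;85 7 33 19 0;85 3 34 18 0;85 -2 35 17 0;85 -6 35 16 0;85 -10 35 15 0;85 -15 33 13 0;85 -18 33 11 0;85 -23 30 10 0;85 -26 28 8 0;85 -29 25 6 0
85 -32 22 5 0;85 -34 19 3 0;85 -39 16 -5 0;85 -41 11 -8 0;85 -41 6 -9 0;85 -40 0 -10 0;85 -40 -6 -11 0;85 -39 -11 -13 0;85 -36 -15 -13 0;85 -33 -21 -14 0;85 -29 -24 -13 0;85 -26 -29 -14 0
85 -22 -32 -13 0;85 -16 -34 -12 0;85 -12 -37 -12 0;85 -7 -37 -10 0;85 -2 -39 -9 0;85 3 -39 -8 0;85 9 -37 -6 0;85 13 -37 -4 0
end [-0.1363 -0.2559  0.42  ] 32 rows
```

```bash
python3 -c "
from h import *
plan([(20,.31,.45,0,13),(-138,.28,.40,0,19)])"
```

```text
85 16 32 22 0;85 11 34 21 0;85 6 36 21 0;85 1 37 19 0;85 -5 37 17 0;85 -9 37 16 0;85 -13 37 15 0;85 -19 34 13 0;85 -23 33 10 0;85 -27 29 9 0;85 -30 27 7 0;85 -34 23 5 0
85 -36 19 3 0;85 -41 17 -5 0;85 -43 10 -7 0;85 -44 5 -9 0;85 -43 -2 -10 0;85 -42 -8 -12 0;85 -39 -14 -12 0;85 -37 -19 -14 0;85 -33 -25 -13 0;85 -29 -29 -14 0;85 -24 -33 -13 0;85 -18 -36 -12 0
85 -14 -39 -12 0;85 -7 -40 -10 0;85 -1 -41 -8 0;85 4 -41 -7 0;85 10 -40 -5 0;85 15 -39 -3 0;85 21 -35 -1 0;85 24 -33 2 0
end [-0.2083 -0.1877  0.3995] 32 rows
```

>>> drive_tool --rows "85 16 32 22 0;85 11 34 21 0;85 6 36 21 0;85 1 37 19 0;85 -5 37 17 0;85 -9 37 16 0;85 -13 37 15 0;85 -19 34 13 0;85 -23 33 10 0;85 -27 29 9 0;85 -30 27 7 0;85 -34 23 5 0"

```text
clock: 10.9
eef_pos: [0.2751, 0.1435, 0.4586]
tool_rot: [0.739, 0.646, 0.189, 0.006]
ft_force: [1.0, 0.8, -0.6]
grip_width: 0.085
```

>>> drive_tool --rows "85 -36 19 3 0;85 -41 17 -5 0;85 -43 10 -7 0;85 -44 5 -9 0;85 -43 -2 -10 0;85 -42 -8 -12 0;85 -39 -14 -12 0;85 -37 -19 -14 0;85 -33 -25 -13 0;85 -29 -29 -14 0;85 -24 -33 -13 0;85 -18 -36 -12 0"

```text
clock: 12.1
eef_pos: [0.0888, -0.2713, 0.4225]
tool_rot: [0.739, 0.646, 0.189, 0.005]
ft_force: [1.1, -0.4, -0.0]
grip_width: 0.0851
```

>>> drive_tool --rows "85 -14 -39 -12 0;85 -7 -40 -10 0;85 -1 -41 -8 0;85 4 -41 -7 0;85 10 -40 -5 0;85 15 -39 -3 0;85 21 -35 -1 0;85 24 -33 2 0"

```text
clock: 12.9
eef_pos: [-0.2122, -0.1792, 0.4001]
tool_rot: [0.739, 0.646, 0.189, 0.005]
ft_force: [-0.1, -0.6, -0.7]
grip_width: 0.0848
```

```bash
python3 -c "
from h import *
st();print(tilt())
R=Ro.from_quat(bot.get_obs()['tool_rot']).as_matrix();print((R.T@[0,0,49]).round())"
```

```text
t 12.9 q [-2.444  0.08   0.171  2.043  0.003 -2.31 ] p [-0.2122 -0.1792  0.4001] w 0.0848
R [[0.093, 0.953, 0.287], [0.957, -0.165, 0.237], [0.273, 0.253, -0.928]] F [-0.14 -0.65 -0.7 ] M [-0.247  0.346 -0.04 ]
tilt 21.8 az 39.5 (x 16.85 y 13.90 deg) jawyaw 1.474
[ 13.  12. -45.]
```

>>> drive_tool --rows "85 13 12 -45 0;85 13 12 -45 0;85 13 12 -45 0;85 11 11 -46 0;85 10 10 -46 0;85 9 9 -47 0;85 8 8 -48 0;85 7 7 -48 0;85 0 0 0 0"

```text
clock: 13.8
eef_pos: [-0.2054, -0.1805, 0.5019]
tool_rot: [0.751, 0.656, 0.077, 0.004]
ft_force: [0.2, 0.4, 0.3]
grip_width: 0.085
```

```bash
python3 -c "
from h import *
st();print(tilt())
R=Ro.from_quat(bot.get_obs()['tool_rot']).as_matrix();print((R.T@[0,0,49]).round())"
```

```text
t 13.8 q [-2.429 -0.035  0.388  2.15   0.008 -2.295] p [-0.2054 -0.1805  0.5019] w 0.085
R [[0.128, 0.984, 0.122], [0.986, -0.14, 0.095], [0.111, 0.108, -0.988]] F [0.18 0.36 0.26] M [-0.092  0.179  0.037]
tilt 8.9 az 38.0 (x 7.01 y 5.48 deg) jawyaw 1.442
[  5.   5. -48.]
```

>>> drive_tool --rows "85 5 5 -48 0;85 5 5 -48 0;85 4 4 -48 0;85 3 3 -49 0;85 2 2 -49 0;85 0 0 0 0"

```text
clock: 14.4
eef_pos: [-0.2131, -0.189, 0.5509]
tool_rot: [0.754, 0.657, -0.004, 0.004]
ft_force: [0.9, 0.4, 0.8]
grip_width: 0.0851
```

```bash
python3 -c "
from h import *
st();print(tilt())"
```

```text
t 14.4 q [-2.424 -0.081  0.506  2.15   0.008 -2.288] p [-0.2131 -0.189   0.5509] w 0.0851
R [[0.136, 0.991, -0.001], [0.991, -0.136, -0.011], [-0.011, 0.001, -1.0]] F [0.9  0.43 0.76] M [ 0.031 -0.005  0.024]
tilt 0.7 az -94.4 (x -0.05 y -0.65 deg) jawyaw 1.435
```

```bash
python3 -c "
from h import *
plan([(-10,.33,.40,0.055,17),(18,.529,.24,0,7)])"
```

```text
!big [46  9 22] 0.0
85 -25 29 9 0.003;85 -20 32 9 0.003;85 -17 34 9 0.003;85 -11 37 9 0.003;85 -7 39 9 0.003;85 -1 39 9 0.003;85 4 40 9 0.003;85 9 39 9 0.003;85 15 38 9 0.003;85 20 36 8 0.003;85 25 33 9 0.003;85 29 30 9 0.003
85 33 25 8 0.003;85 37 22 9 0.003;85 40 16 8 0.003;85 42 10 9 0.003;85 43 5 8 0.003;85 26 27 23 0;85 29 25 22 0;85 33 23 23 0;85 36 20 22 0;85 40 17 23 0;85 42 13 22 0;85 46 9 22 0
end [0.503  0.164  0.2402] 24 rows
```

>>> drive_tool --rows "85 -25 29 9 0.003;85 -20 32 9 0.003;85 -17 34 9 0.003;85 -11 37 9 0.003;85 -7 39 9 0.003;85 -1 39 9 0.003;85 4 40 9 0.003;85 9 39 9 0.003;85 15 38 9 0.003;85 20 36 8 0.003;85 25 33 9 0.003;85 29 30 9 0.003"

```text
clock: 15.6
eef_pos: [0.215, -0.2336, 0.4427]
tool_rot: [0.765, 0.644, -0.001, 0.003]
ft_force: [0.5, -1.2, -0.6]
grip_width: 0.0846
```

>>> drive_tool --rows "85 33 25 8 0.003;85 37 22 9 0.003;85 40 16 8 0.003;85 42 10 9 0.003;85 43 5 8 0.003;85 26 27 23 0;85 29 25 22 0;85 33 23 23 0;85 36 20 22 0;85 40 17 23 0;85 42 13 22 0;85 46 9 20 0"

```text
clock: 16.8
eef_pos: [0.5042, 0.1653, 0.243]
tool_rot: [0.77, 0.638, -0.002, 0.004]
ft_force: [0.7, -0.3, 0.2]
grip_width: 0.0848
```

```bash
python3 - <<'E'
from h import *
import pickle
st();print(tilt())
c=cam('wrist');pickle.dump(c,open('w1.pkl','wb'));save('w1.png',c['image'],1.4)
L=Ro.from_euler('z',-.19).as_matrix()
for n,p in(('L',(.5027,.1632)),('M',(.4775,.0535)),('R',(.46,-.0524))):
    print(n,[proj(c,np.array([*p,.076])+L@[a,b,0]).round()*1.4 for a,b in((.06,.025),(.06,-.025),(-.06,-.025),(-.06,.025))])
E
```

```text
t 16.8 q [ 0.322  0.298  0.113  1.386 -0.009  0.51 ] p [0.5042 0.1653 0.243 ] w 0.0848
R [[0.187, 0.982, 0.002], [0.982, -0.187, -0.009], [-0.008, 0.003, -1.0]] F [ 0.67 -0.3   0.18] M [-0.009 -0.007 -0.032]
tilt 0.5 az -78.7 (x 0.10 y -0.49 deg) jawyaw 1.383
L [array([418.6, 337.4]), array([354.2, 337.4]), array([351.4, 176.4]), array([422.8, 176.4])]
M [array([273. , 331.8]), array([210. , 331.8]), array([190.4, 172.2]), array([261.8, 170.8])]
R [array([138.6, 334.6]), array([ 79.8, 333.2]), array([ 49. , 179.2]), array([113.4, 177.8])]
```

View pics/w1.png

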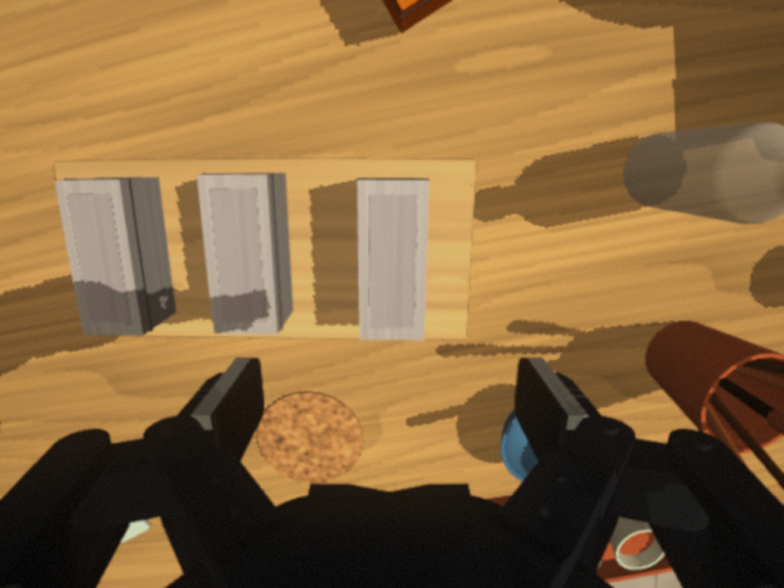

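```bash
python3 - <<'E'
from h import *
import pickle
c=pickle.load(open('w1.pkl','rb'))
for n,q in(('L',[(424,339),(360,339),(358,180),(428,179)]),('M',[(285,331),(215,331),(198,174),(272,174)]),('R',[(142,332),(84,333),(57,181),(125,180)])):
    P=np.array([at(c,u/1.4,v/1.4,.076) for u,v in q]);x=(P[0]+P[1]-P[2]-P[3])/2;y=(P[0]+P[3]-P[1]-P[2])/2
    print(n,P.mean(0).round(4),np.hypot(*x[:2]).round(4),np.hypot(*y[:2]).round(4),'yaw',np.arctan2(x[1],x[0]).round(4))
P=np.array(at(c,310/1.4,436/1.4,.004));print('mat',P)
E
```

```text
L [0.5048 0.1671 0.076 ] 0.1193 0.0489 yaw -0.1915
M [0.4791 0.0598 0.076 ] 0.1175 0.0538 yaw -0.1844
R [ 0.4613 -0.0476  0.076 ] 0.1172 0.0507 yaw -0.2212
mat [0.68393137 0.04725437 0.004     ]
```

>>> drive_tool --rows "85 0 0 45 0;85 0 0 45 0;85 0 0 45 0;85 0 0 40 0;85 0 0 24 0;85 0 0 11 0;85 0 0 0 0;44 0 0 0 0;44 0 0 0 0;44 0 0 0 0;44 0 0 0 0"

```text
clock: 17.95
eef_pos: [0.5065, 0.1636, 0.0374]
tool_rot: [0.77, 0.638, 0.001, 0.005]
ft_force: [-0.5, 2.3, 6.3]
grip_width: 0.0496
```

```bash
python3 -c "
from h import *
st();print(tilt())
plan([(.49,.165,.17,0,3,1),(60,.31,.47,1.14,12)],g=44)"
```

```text
t 17.95 q [ 0.317  0.463 -0.217  0.885 -0.007  0.504] p [0.5065 0.1636 0.0374] w 0.0496
R [[0.186, 0.983, 0.008], [0.983, -0.186, -0.005], [-0.004, 0.009, -1.0]] F [-0.48  2.34  6.28] M [ 0.419 -0.045 -0.033]
tilt 0.6 az -32.4 (x 0.47 y -0.30 deg) jawyaw 1.384
44 -1 -5 -44 0;44 0 -5 -44 0;44 -1 -5 -45 0;44 17 -30 -25 0.095;44 12 -32 -26 0.095;44 5 -33 -25 0.095;44 0 -32 -25 0.095;44 -5 -31 -25 0.095;44 -10 -29 -26 0.095;44 -15 -26 -25 0.095;44 -18 -22 -25 0.095;44 -22 -18 -25 0.095
44 -24 -13 -26 0.095;44 -24 -9 -25 0.095;44 -26 -4 -25 0.095
end [0.1546 0.2688 0.47  ] 15 rows
```

```bash
python3 -c "
from h import *
plan([(.50,.162,.17,0,3,1),(60,.31,.53,1.65,13)],g=44)"
```

```text
44 -1 -2 -44 0;44 -1 -1 -44 0;44 -1 -2 -45 0;44 17 -29 -28 0.127;44 10 -31 -28 0.127;44 4 -31 -28 0.127;44 -2 -31 -28 0.127;44 -8 -29 -28 0.127;44 -13 -26 -28 0.127;44 -18 -22 -28 0.127;44 -21 -18 -28 0.127;44 -24 -13 -28 0.127
44 -26 -7 -27 0.127;44 -25 -2 -28 0.127;44 -25 3 -28 0.127;44 -23 8 -28 0.127
end [0.1547 0.2689 0.53  ] 16 rows
```

>>> drive_tool --rows "44 -1 -2 -44 0;44 -1 -1 -44 0;44 -1 -2 -45 0;44 17 -29 -28 0.127;44 10 -31 -28 0.127;44 4 -31 -28 0.127;44 -2 -31 -28 0.127;44 -8 -29 -28 0.127;44 -13 -26 -28 0.127;44 -18 -22 -28 0.127;44 -21 -18 -28 0.127;44 -24 -13 -28 0.127"

```text
clock: 19.15
eef_pos: [0.2548, 0.2755, 0.4194]
tool_rot: [0.993, 0.118, 0.001, 0.004]
ft_force: [0.7, 1.0, -2.9]
grip_width: 0.0492
```

>>> drive_tool --rows "44 -26 -7 -27 0.127;44 -25 -2 -28 0.127;44 -25 3 -28 0.127;44 -23 8 -28 0.127;44 0 0 -48 0;44 0 -2 -48 0;44 0 -4 -48 0;44 0 -6 -48 0;44 0 -8 -48 0;44 0 -10 -47 0;44 0 -12 -47 0;44 0 -13 -46 0"

```text
clock: 20.35
eef_pos: [0.1581, 0.3011, 0.6366]
tool_rot: [0.983, -0.132, 0.048, -0.117]
ft_force: [0.1, 0.7, -3.1]
grip_width: 0.0496
```

```bash
python3 -c "
from h import *
st();print(tilt())
R=Ro.from_quat(bot.get_obs()['tool_rot']).as_matrix();print((R.T@[0,0,49]).round())"
```

```text
t 20.35 q [ 1.099 -0.038  0.794  2.15  -0.014  2.936] p [0.1581 0.3011 0.6366] w 0.0496
R [[0.96, -0.249, 0.126], [-0.271, -0.938, 0.217], [0.064, -0.243, -0.968]] F [ 0.11  0.75 -3.14] M [-0.412  0.23  -0.023]
tilt 14.5 az 59.9 (x 7.29 y 12.58 deg) jawyaw -0.275
[  3. -12. -47.]
```

>>> drive_tool --rows "44 3 -13 -47 0;44 3 -14 -47 0;44 3 -15 -46 0;44 4 -17 -46 0;44 4 -18 -45 0;44 4 -19 -45 0;44 4 -21 -44 0;44 4 -22 -43 0;44 5 -23 -43 0;44 0 0 0 0"

```text
clock: 21.35
eef_pos: [0.1627, 0.3124, 0.7572]
tool_rot: [0.95, -0.127, 0.102, -0.268]
ft_force: [1.1, 0.2, -2.2]
grip_width: 0.0491
```

```bash
cat >> h.py <<'E'
def meas(n=5):
    Ft=[]
    for i in range(n):
        o=bot.get_obs();R=Ro.from_quat(o['tool_rot']).as_matrix();Ft.append(np.r_[R.T@o['ft_force'],R.T@o['ft_torque'],o['tau']])
        if i<n-1: bot.camera('wrist')
    Ft=np.array(Ft);print('toolF',Ft.mean(0)[:3].round(2),'toolM',Ft.mean(0)[3:6].round(3),'sd',Ft.std(0)[3:6].round(3),'tau',Ft.mean(0)[6:].round(2))
    print(tilt(),'tin far elev deg',np.degrees(np.arcsin(R[2,1])).round(1))
E
python3 -c "
from h import *
meas();st()
plan([(0,.32,.46,-1.25,12),(-120,.30,.37,-1.5,15)],g=44)"
```

```text
toolF [-0.16  1.65  2.32] toolM [-0.89  -0.193 -0.006] sd [0.044 0.024 0.02 ] tau [ -0.   -13.47  15.34  -4.53  -0.05  -0.  ]
tilt 32.9 az 61.7 (x 15.64 y 29.00 deg) jawyaw -0.300 tin far elev deg -32.0
t 21.55 q [ 1.105 -0.036  1.118  2.15  -0.015  2.935] p [0.1631 0.3137 0.755 ] w 0.0492
R [[0.948, -0.187, 0.258], [-0.294, -0.827, 0.479], [0.124, -0.53, -0.839]] F [-0.07 -0.79 -2.92] M [-0.807  0.392 -0.022]
44 27 23 19 -0.104;44 24 29 17 -0.104;44 18 32 15 -0.104;44 13 35 14 -0.104;44 6 37 13 -0.104;44 1 37 12 -0.104;44 -7 38 10 -0.104;44 -12 35 9 -0.104;44 -19 34 8 -0.104;44 -24 29 8 -0.104;44 -29 25 7 -0.104;44 -32 19 6 -0.104
44 -36 21 -17 -0.1;44 -39 11 -19 -0.1;44 -41 0 -19 -0.1;44 -39 -9 -18 -0.1;44 -35 -19 -19 -0.1;44 -30 -27 -18 -0.1;44 -23 -34 -16 -0.1;44 -14 -39 -14 -0.1;44 -4 -41 -13 -0.1;44 5 -42 -10 -0.1;44 14 -40 -8 -0.1;44 23 -36 -4 -0.1
44 30 -30 -2 -0.1;44 36 -23 2 -0.1;44 40 -14 5 -0.1
end [-0.1501 -0.2596  0.3698] 27 rows
```

>>> drive_tool --rows "44 27 23 19 -0.104;44 24 29 17 -0.104;44 18 32 15 -0.104;44 13 35 14 -0.104;44 6 37 13 -0.104;44 1 37 12 -0.104;44 -7 38 10 -0.104;44 -12 35 9 -0.104;44 -19 34 8 -0.104;44 -24 29 8 -0.104;44 -29 25 7 -0.104;44 -32 19 6 -0.104"

```text
clock: 22.75
eef_pos: [0.2747, 0.0437, 0.492]
tool_rot: [0.881, 0.381, 0.219, -0.175]
ft_force: [0.5, -0.7, -3.6]
grip_width: 0.0496
```

>>> drive_tool --rows "44 -36 21 -17 -0.1;44 -39 11 -19 -0.1;44 -41 0 -19 -0.1;44 -39 -9 -18 -0.1;44 -35 -19 -19 -0.1;44 -30 -27 -18 -0.1;44 -23 -34 -16 -0.1;44 -14 -39 -14 -0.1;44 -4 -41 -13 -0.1;44 5 -42 -10 -0.1;44 14 -40 -8 -0.1;44 23 -36 -4 -0.1"

```text
clock: 23.95
eef_pos: [-0.0649, -0.1154, 0.4076]
tool_rot: [0.586, 0.767, 0.259, -0.035]
ft_force: [0.5, -2.1, -2.8]
grip_width: 0.0495
```

>>> drive_tool --rows "44 30 -30 -2 -0.1;44 36 -23 2 -0.1;44 40 -14 5 -0.1;44 0 0 0 0"

```text
clock: 24.35
eef_pos: [-0.162, -0.0398, 0.412]
tool_rot: [0.476, 0.84, 0.261, 0.003]
ft_force: [-0.1, -0.7, -3.4]
grip_width: 0.0492
```

```bash
python3 -c "
from h import *
meas();st()
R=Ro.from_quat(bot.get_obs()['tool_rot']).as_matrix();print((R.T@[0,0,49]).round())"
```

```text
toolF [-1.08 -1.33  2.05] toolM [ 0.607 -0.427  0.004] sd [0.031 0.045 0.009] tau [ -1.1  -17.73  22.96   3.94  -0.96  -0.23]
tilt 30.2 az 60.2 (x 15.01 y 26.25 deg) jawyaw 2.180 tin far elev deg 26.2
t 24.55 q [-2.503 -0.099 -0.036  2.123 -0.203 -3.001] p [-0.16   -0.0425  0.4123] w 0.049
R [[-0.555, 0.794, 0.25], [0.796, 0.419, 0.437], [0.242, 0.442, -0.864]] F [-0.27 -0.24 -1.77] M [-0.659  0.308 -0.041]
[ 12.  22. -42.]
```

```bash
python3 -c "
from h import *
plan([(-.14,-.26,.37,-.40,6,1)],g=44)"
```

```text
44 -32 -16 -9 -0.067;44 -32 -17 -9 -0.067;44 -30 -20 -9 -0.067;44 -28 -22 -9 -0.067;44 -27 -24 -9 -0.067;44 -26 -25 -9 -0.067
end [-0.1399 -0.2601  0.3705] 6 rows
```

>>> drive_tool --rows "44 -32 -16 -9 0;44 -32 -16 -9 -0.067;44 -32 -17 -9 -0.067;44 -30 -20 -9 -0.067;44 -28 -22 -9 -0.067;44 -27 -24 -9 -0.067;44 0 0 0 0"

```text
clock: 25.25
eef_pos: [-0.1399, -0.2635, 0.3682]
tool_rot: [0.321, 0.91, 0.258, 0.045]
ft_force: [0.1, 0.4, -3.2]
grip_width: 0.0493
```

```bash
python3 -c "
from h import *
meas();st()
R=Ro.from_quat(bot.get_obs()['tool_rot']).as_matrix();print((R.T@[0,0,49]).round())"
```

```text
toolF [-0.12 -1.22  2.28] toolM [ 0.79  -0.12  -0.004] sd [0.092 0.04  0.027] tau [ 4.300e-01 -3.309e+01  2.285e+01  4.070e+00  1.200e-01 -2.000e-02]
tilt 30.2 az 60.5 (x 14.90 y 26.32 deg) jawyaw 2.480 tin far elev deg 29.8
t 25.45 q [-2.074  0.22   0.195  2.074  0.006 -2.962] p [-0.1406 -0.2593  0.3709] w 0.0497
R [[-0.786, 0.566, 0.248], [0.612, 0.658, 0.438], [0.085, 0.497, -0.864]] F [ 0.48 -0.48 -2.42] M [-0.58   0.292 -0.01 ]
[  4.  24. -42.]
```

>>> drive_tool --rows "44 4 24 -42 0;44 4 24 -42 0;44 4 23 -43 0;44 4 22 -43 0;44 3 21 -44 0;44 3 19 -45 0;44 3 18 -45 0;44 3 16 -46 0;44 2 14 -47 0;44 2 13 -47 0;44 2 11 -47 0;44 1 10 -48 0"

```text
clock: 26.65
eef_pos: [-0.1266, -0.2401, 0.4932]
tool_rot: [0.336, 0.937, 0.091, 0.019]
ft_force: [0.2, 0.4, -1.7]
grip_width: 0.0489
```

```bash
python3 -c "
from h import *
st();print(tilt())
R=Ro.from_quat(bot.get_obs()['tool_rot']).as_matrix();print((R.T@[0,0,49]).round())"
```

```text
t 26.65 q [-2.067 -0.025  0.368  2.149  0.01  -2.951] p [-0.1266 -0.2401  0.4932] w 0.0489
R [[-0.774, 0.626, 0.096], [0.633, 0.758, 0.157], [0.026, 0.183, -0.983]] F [ 0.25  0.39 -1.7 ] M [-0.249  0.19   0.03 ]
tilt 10.6 az 58.5 (x 5.55 y 9.06 deg) jawyaw 2.456
[  1.   9. -48.]
```

>>> drive_tool --rows "44 1 9 -48 0;44 1 8 -48 0;44 1 6 -48 0;44 1 4 -49 0;44 0 2 -49 0;44 0 0 0 0"

```text
clock: 27.25
eef_pos: [-0.132, -0.2532, 0.542]
tool_rot: [0.338, 0.941, 0.01, 0.007]
ft_force: [0.7, 0.7, -3.0]
grip_width: 0.0492
```

```bash
python3 -c "
from h import *
meas(8);st()
plan([(-15,.36,.38,1.0,15),(.494,.166,.20,.10,10,1)],g=44)"
```

```text
toolF [0.39 0.14 2.86] toolM [0.092 0.005 0.015] sd [0.014 0.037 0.034] tau [  0.   -19.35  22.69   0.23   0.04   0.  ]
tilt 1.7 az 41.3 (x 1.27 y 1.12 deg) jawyaw 2.453 tin far elev deg 1.7
t 27.6 q [-2.062 -0.066  0.484  2.149  0.01  -2.945] p [-0.132  -0.2532  0.5398] w 0.049
R [[-0.772, 0.635, 0.022], [0.636, 0.772, 0.019], [-0.005, 0.029, -1.0]] F [-0.23  0.46 -2.49] M [-0.085  0.018 -0.033]
44 -34 4 11 0.067;44 -34 11 11 0.067;44 -31 16 11 0.067;44 -28 23 11 0.067;44 -24 29 12 0.067;44 -18 32 11 0.067;44 -12 36 12 0.067;44 -5 39 12 0.067;44 2 39 11 0.067;44 10 38 12 0.067;44 17 36 12 0.067;44 24 34 12 0.067
44 30 28 12 0.067;44 35 23 12 0.067;44 40 15 11 0.067;44 27 11 19 0.01;44 27 11 19 0.01;44 28 10 19 0.01;44 27 10 18 0.01;44 28 10 19 0.01;44 27 10 19 0.01;44 28 9 19 0.01;44 28 9 19 0.01;44 27 9 19 0.01
44 28 9 19 0.01
end [0.4942 0.1655 0.1997] 25 rows
```

>>> drive_tool --rows "44 0 0 -44 0;44 -34 4 11 0.067;44 -34 11 11 0.067;44 -31 16 11 0.067;44 -28 23 11 0.067;44 -24 29 12 0.067;44 -18 32 11 0.067;44 -12 36 12 0.067;44 -5 39 12 0.067;44 2 39 11 0.067;44 10 38 12 0.067;44 17 36 12 0.067"

```text
clock: 28.8
eef_pos: [0.2489, -0.2354, 0.4262]
tool_rot: [0.655, 0.756, -0.001, 0.006]
ft_force: [0.6, -0.8, -2.1]
grip_width: 0.0496
```

>>> drive_tool --rows "44 24 34 12 0.067;44 30 28 12 0.067;44 35 23 12 0.067;44 40 15 11 0.067;44 27 11 19 0.006;44 27 11 19 0.006;44 28 10 19 0.006;44 27 10 18 0.006;44 28 10 19 0.006;44 27 10 19 0.006;44 28 9 19 0.006;44 28 9 19 0.006"

```text
clock: 30.0
eef_pos: [0.4559, 0.1051, 0.2266]
tool_rot: [0.765, 0.644, 0.001, 0.006]
ft_force: [0.8, 0.1, -2.7]
grip_width: 0.0494
```

```bash
python3 -c "
from h import *
st();print(tilt())
plan([(.5055,.1645,.09,0,5,1),(.5055,.1645,.039,0,3,1)],g=44)"
```

```text
t 30.0 q [ 0.233  0.174 -0.091  1.299 -0.01   0.404] p [0.4559 0.1051 0.2266] w 0.0494
R [[0.17, 0.985, 0.008], [0.985, -0.17, -0.008], [-0.007, 0.01, -1.0]] F [ 0.79  0.14 -2.68] M [-0.002 -0.09   0.025]
tilt 0.7 az -44.6 (x 0.48 y -0.47 deg) jawyaw 1.400
44 14 7 27 0;44 13 8 28 0;44 14 7 27 0;44 13 8 27 0;44 14 7 28 0;44 0 0 17 0;44 0 0 17 0;44 0 0 17 0
end [0.5055 0.1642 0.0385] 8 rows
```

>>> drive_tool --rows "44 14 7 27 0.016;44 13 8 28 0;44 14 7 27 0;44 13 8 27 0;44 14 7 28 0;44 0 0 0 0"

```text
clock: 30.6
eef_pos: [0.5034, 0.1633, 0.0859]
tool_rot: [0.77, 0.639, -0.003, 0.004]
ft_force: [-1.1, -0.4, -3.2]
grip_width: 0.0495
```

```bash
python3 -c "
from h import *
meas(8);st()"
```

```text
toolF [-0.15 -0.23  2.7 ] toolM [ 0.039 -0.007  0.003] sd [0.05  0.026 0.046] tau [ 2.000e-01 -4.238e+01  2.305e+01 -2.200e-01 -1.000e-02  1.000e-02]
tilt 0.7 az -37.3 (x 0.57 y -0.43 deg) jawyaw 1.383 tin far elev deg 0.6
t 30.95 q [ 0.317  0.398 -0.156  1.01  -0.01   0.505] p [0.5055 0.1626 0.0915] w 0.0492
R [[0.187, 0.982, 0.01], [0.982, -0.186, -0.008], [-0.006, 0.011, -1.0]] F [ 0.39 -0.4  -2.81] M [ 0.006 -0.009  0.016]
```

>>> drive_tool --rows "44 0 2 18 0;44 0 0 18 0;44 0 0 15 0;44 0 0 2 0;85 0 0 0 0;85 0 0 0 0;85 0 0 0 0;85 0 0 -40 0;85 0 0 -40 0;85 0 0 -30 0"

```text
clock: 31.95
eef_pos: [0.5071, 0.1632, 0.1499]
tool_rot: [0.77, 0.638, 0.002, 0.006]
ft_force: [1.7, -0.4, 0.5]
grip_width: 0.085
```

```bash
python3 -c "
from h import *
st();print(tilt())
c=cam('wrist');save('w2.png',c['image'],1.0)
plan([(.4788,.0570,.13,0.0,4,1),(.4788,.0570,.033,0,3,1)])"
```

```text
t 31.95 q [ 0.317  0.348 -0.065  1.15  -0.01   0.504] p [0.5071 0.1632 0.1499] w 0.085
R [[0.186, 0.983, 0.01], [0.983, -0.186, -0.007], [-0.005, 0.011, -1.0]] F [ 1.69 -0.35  0.49] M [ 0.048 -0.052 -0.017]
tilt 0.7 az -35.9 (x 0.58 y -0.42 deg) jawyaw 1.384
85 -28 -3 6 0;85 -27 -3 6 0;85 -28 -2 7 0;85 -28 -3 6 0;85 0 -1 32 0;85 0 0 33 0;85 0 -1 32 0
end [0.4787 0.0569 0.0329] 7 rows
```

View pics/w2.png

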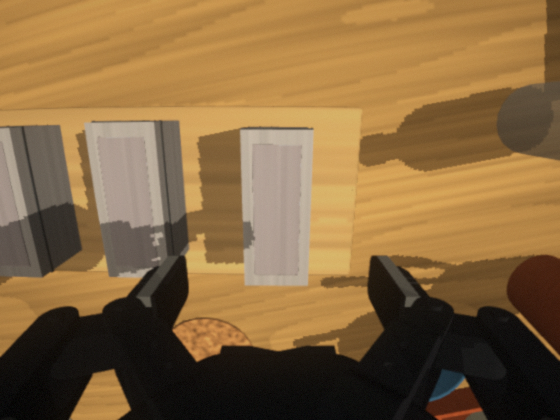

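```bash
python3 - <<'E'
from h import *
import pickle
c=pickle.load(open('w1.pkl','rb'));o=bot.get_obs()
T=np.eye(4);T[:3,:3]=Ro.from_quat(o['tool_rot']).as_matrix();T[:3,3]=[.5071,.1632,.1499]
W=np.linalg.inv(T@np.array(c['tool_from_camera']));c['R']=W[:3,:3];c['t']=W[:3,3]
for n,q in(('L',[(306,286),(246,285),(242,129),(312,129)]),('M',[(170,272),(108,277),(87,122),(160,121)])):
    P=np.array([at(c,u,v,.076) for u,v in q]);x=(P[0]+P[1]-P[2]-P[3])/2;y=(P[0]+P[3]-P[1]-P[2])/2
    print(n,P.mean(0).round(4),np.hypot(*x[:2]).round(4),np.hypot(*y[:2]).round(4),'yaw',np.arctan2(x[1],x[0]).round(4))
E
```

```text
L [0.5061 0.1628 0.076 ] 0.1203 0.0474 yaw -0.1937
M [0.479  0.0592 0.076 ] 0.1172 0.0513 yaw -0.2268
```

>>> drive_tool --rows "85 -28 -3 6 0;85 -27 -3 6 0;85 -27 -2 7 0;85 -28 -3 6 0;85 0 -1 32 0;85 0 0 33 0;85 0 -1 32 0;85 0 0 0 0;44 0 0 0 0;44 0 0 0 0;44 0 0 0 0;44 0 0 0 0"

```text
clock: 33.2
eef_pos: [0.4759, 0.0562, 0.0277]
tool_rot: [0.77, 0.638, 0.002, 0.007]
ft_force: [-1.0, -1.6, 6.6]
grip_width: 0.0496
```

```bash
python3 -c "
from h import *
st();print(tilt())
plan([(.47,.06,.17,0,3,1),(60,.31,.53,1.72,14)],g=44)"
```

```text
t 33.2 q [ 0.124  0.388 -0.375  0.797 -0.01   0.311] p [0.4759 0.0562 0.0277] w 0.0496
R [[0.186, 0.982, 0.012], [0.983, -0.186, -0.008], [-0.006, 0.013, -1.0]] F [-0.98 -1.55  6.61] M [-0.057  0.115  0.01 ]
tilt 0.8 az -34.8 (x 0.68 y -0.47 deg) jawyaw 1.384
44 1 -2 -47 0;44 0 -1 -48 0;44 1 -2 -47 0;44 25 -21 -26 0.123;44 19 -25 -26 0.123;44 14 -28 -27 0.123;44 9 -29 -26 0.123;44 2 -30 -26 0.123;44 -4 -28 -26 0.123;44 -9 -27 -26 0.123;44 -14 -24 -26 0.123;44 -18 -20 -26 0.123
44 -21 -15 -27 0.123;44 -23 -11 -26 0.123;44 -24 -6 -26 0.123;44 -24 0 -26 0.123;44 -24 4 -26 0.123
end [0.1546 0.2687 0.5302] 17 rows
```

>>> drive_tool --rows "44 1 -2 -47 0;44 0 -1 -48 0;44 1 -2 -47 0;44 25 -21 -26 0.12;44 19 -25 -26 0.12;44 14 -28 -27 0.12;44 9 -29 -26 0.12;44 2 -30 -26 0.12;44 -4 -28 -26 0.12;44 -9 -27 -26 0.12;44 -14 -24 -26 0.12;44 -18 -20 -26 0.12"

```text
clock: 34.4
eef_pos: [0.2735, 0.2407, 0.4008]
tool_rot: [0.989, 0.149, 0.003, 0.004]
ft_force: [0.5, 1.0, -2.7]
grip_width: 0.0494
```

>>> drive_tool --rows "44 -21 -15 -27 0.12;44 -23 -11 -26 0.12;44 -24 -6 -26 0.12;44 -24 0 -26 0.12;44 -24 4 -26 0.12;44 0 0 -48 0;44 0 -2 -48 0;44 0 -4 -48 0;44 0 -6 -48 0;44 0 -8 -48 0;44 1 -10 -47 0;44 2 -12 -47 0"

```text
clock: 35.6
eef_pos: [0.1607, 0.2899, 0.6247]
tool_rot: [0.983, -0.146, 0.043, -0.102]
ft_force: [0.5, -0.4, -2.3]
grip_width: 0.0492
```

>>> drive_tool --rows "44 3 -13 -46 0;44 3 -13 -47 0;44 3 -14 -47 0;44 3 -15 -46 0;44 4 -17 -46 0;44 4 -18 -45 0;44 4 -19 -45 0;44 4 -21 -44 0;44 4 -22 -43 0;44 5 -23 -43 0;44 0 0 0 0"

```text
clock: 36.7
eef_pos: [0.1694, 0.3063, 0.7578]
tool_rot: [0.948, -0.14, 0.104, -0.268]
ft_force: [-0.3, -0.4, -1.8]
grip_width: 0.0496
```

```bash
python3 -c "
from h import *
meas(7);st()
plan([(0,.34,.46,-1.15,13),(-115,.31,.37,-1.3,18)],g=44)"
```

```text
toolF [-0.21  1.41  2.28] toolM [-0.796 -0.198  0.006] sd [0.041 0.029 0.025] tau [-1.000e-02 -1.325e+01  1.527e+01 -4.540e+00 -5.000e-02 -1.000e-02]
tilt 33.0 az 60.4 (x 16.34 y 28.71 deg) jawyaw -0.328 tin far elev deg -32.1
t 37.0 q [ 1.078 -0.04   1.116  2.15  -0.013  2.937] p [0.17   0.3079 0.7555] w 0.0492
R [[0.94, -0.211, 0.27], [-0.32, -0.82, 0.474], [0.121, -0.531, -0.838]] F [-0.41 -0.44 -2.92] M [-0.644  0.42  -0.016]
44 25 20 18 -0.088;44 22 24 17 -0.088;44 19 27 16 -0.088;44 15 30 14 -0.088;44 10 32 13 -0.088;44 6 34 12 -0.088;44 1 35 11 -0.088;44 -5 35 10 -0.088;44 -9 33 9 -0.088;44 -15 32 8 -0.088;44 -19 30 7 -0.088;44 -24 27 7 -0.088
44 -27 23 6 -0.088;44 -28 21 -15 -0.072;44 -31 16 -15 -0.072;44 -33 9 -16 -0.072;44 -34 3 -16 -0.072;44 -34 -4 -16 -0.072;44 -32 -11 -16 -0.072;44 -29 -16 -15 -0.072;44 -26 -22 -15 -0.072;44 -22 -26 -13 -0.072;44 -17 -31 -12 -0.072;44 -11 -33 -11 -0.072
44 -5 -34 -9 -0.072;44 2 -35 -8 -0.072;44 7 -35 -6 -0.072;44 13 -33 -3 -0.072;44 18 -30 -2 -0.072;44 23 -27 0 -0.072;44 26 -23 3 -0.072
end [-0.1311 -0.2813  0.3697] 31 rows
```

>>> drive_tool --rows "44 25 20 18 -0.088;44 22 24 17 -0.088;44 19 27 16 -0.088;44 15 30 14 -0.088;44 10 32 13 -0.088;44 6 34 12 -0.088;44 1 35 11 -0.088;44 -5 35 10 -0.088;44 -9 33 9 -0.088;44 -15 32 8 -0.088;44 -19 30 7 -0.088;44 -24 27 7 -0.088"

```text
clock: 38.2
eef_pos: [0.3401, 0.027, 0.4809]
tool_rot: [0.889, 0.358, 0.223, -0.178]
ft_force: [-0.0, -0.5, -3.3]
grip_width: 0.0496
```

>>> drive_tool --rows "44 -27 23 6 -0.088;44 -28 21 -15 -0.072;44 -31 16 -15 -0.072;44 -33 9 -16 -0.072;44 -34 3 -16 -0.072;44 -34 -4 -16 -0.072;44 -32 -11 -16 -0.072;44 -29 -16 -15 -0.072;44 -26 -22 -15 -0.072;44 -22 -26 -13 -0.072;44 -17 -31 -12 -0.072;44 -11 -33 -11 -0.072"

```text
clock: 39.4
eef_pos: [0.1072, -0.3036, 0.4022]
tool_rot: [0.651, 0.703, 0.278, -0.066]
ft_force: [0.6, -1.2, -2.4]
grip_width: 0.0499
```

>>> drive_tool --rows "44 -5 -34 -9 -0.072;44 2 -35 -8 -0.072;44 7 -35 -6 -0.072;44 13 -33 -3 -0.072;44 18 -30 -2 -0.072;44 23 -27 0 -0.072;44 26 -23 3 -0.072;44 0 0 0 0"

```text
clock: 40.2
eef_pos: [-0.1332, -0.2795, 0.3671]
tool_rot: [0.459, 0.841, 0.286, 0.006]
ft_force: [-0.2, 0.4, -3.3]
grip_width: 0.0495
```

```bash
python3 -c "
from h import *
meas(7);st()
R=Ro.from_quat(bot.get_obs()['tool_rot']).as_matrix();print((R.T@[0,0,49]).round())"
```

```text
toolF [-1.14 -1.45  2.49] toolM [ 0.714 -0.447 -0.002] sd [0.046 0.086 0.02 ] tau [ -0.7  -36.72  22.22   4.66  -0.05  -0.08]
tilt 33.2 az 60.5 (x 16.37 y 28.88 deg) jawyaw 2.218 tin far elev deg 29.1
t 40.5 q [-2.033  0.286  0.249  2.113  0.029 -2.62 ] p [-0.1299 -0.2808  0.3687] w 0.0494
R [[-0.583, 0.766, 0.27], [0.772, 0.42, 0.476], [0.251, 0.486, -0.837]] F [-0.83  0.04 -3.35] M [-0.737  0.399  0.003]
[ 12.  24. -41.]
```

>>> drive_tool --rows "44 12 24 -41 0;44 12 24 -41 0;44 12 24 -41 0;44 12 23 -42 0;44 11 21 -43 0;44 11 20 -43 0;44 10 19 -44 0;44 9 18 -45 0;44 8 16 -45 0;44 8 14 -46 0;44 7 13 -47 0;44 6 12 -47 0"

```text
clock: 41.7
eef_pos: [-0.0985, -0.2397, 0.4801]
tool_rot: [0.477, 0.871, 0.117, 0.014]
ft_force: [0.2, 0.1, -3.8]
grip_width: 0.0492
```

>>> drive_tool --rows "44 5 10 -48 0;44 5 9 -48 0;44 4 8 -48 0;44 3 6 -49 0;44 2 4 -49 0"

```text
clock: 42.2
eef_pos: [-0.1021, -0.2544, 0.5255]
tool_rot: [0.481, 0.876, 0.038, 0.018]
ft_force: [-0.2, -0.6, -3.1]
grip_width: 0.0496
```

```bash
python3 -c "
from h import *
st();print(tilt())"
```

```text
t 42.2 q [-2.    -0.071  0.433  2.149  0.042 -2.568] p [-0.1021 -0.2544  0.5255] w 0.0496
R [[-0.537, 0.841, 0.069], [0.844, 0.535, 0.049], [0.004, 0.085, -0.996]] F [-0.24 -0.63 -3.05] M [-0.083  0.086 -0.048]
tilt 4.9 az 35.5 (x 3.96 y 2.82 deg) jawyaw 2.138
```

>>> drive_tool --rows "44 12 -6 -46 0;44 10 -8 -46 0;44 0 0 0 0"

```text
clock: 42.5
eef_pos: [-0.1326, -0.2536, 0.5443]
tool_rot: [0.482, 0.876, 0.007, 0.018]
ft_force: [-0.0, -0.6, -2.2]
grip_width: 0.0494
```

```bash
python3 -c "
from h import *
meas(4);st()
o=bot.get_obs();R=Ro.from_quat(o['tool_rot']).as_matrix();y=np.arctan2(R[1,0],R[0,0])
plan([(-25,.36,.36,(y-1.384)*.85,13),(.477,.0565,.10,(y-1.384)*.15,9,1),(.4765,.0565,.031,0,2,1)],g=44)"
```

```text
toolF [-0.24  0.18  2.97] toolM [0.012 0.019 0.003] sd [0.036 0.021 0.032] tau [ -0.26 -19.1   22.77   0.09   0.07  -0.06]
tilt 2.4 az -2.6 (x 2.37 y -0.11 deg) jawyaw 2.136 tin far elev deg 1.9
t 42.65 q [-2.088 -0.07   0.49   2.149  0.037 -2.654] p [-0.1316 -0.2536  0.5427] w 0.0492
R [[-0.535, 0.844, 0.041], [0.844, 0.536, -0.002], [-0.024, 0.034, -0.999]] F [ 1.77 -0.28 -2.97] M [0.031 0.035 0.045]
44 -33 15 15 0.049;44 -30 20 16 0.049;44 -26 26 15 0.049;44 -22 31 16 0.049;44 -16 35 16 0.049;44 -10 38 15 0.049;44 -3 39 16 0.049;44 4 41 16 0.049;44 11 40 15 0.049;44 18 37 16 0.049;44 25 35 15 0.049;44 32 30 15 0.049
44 36 25 15 0.049;44 24 14 30 0.013;44 25 13 29 0.013;44 25 14 30 0.013;44 24 12 29 0.013;44 25 13 30 0.013;44 26 12 29 0.013;44 25 12 30 0.013;44 25 12 29 0.013;44 26 11 30 0.013;44 0 -2 34 0;44 -1 -1 35 0
end [0.4768 0.056  0.0308] 24 rows
```

>>> drive_tool --rows "44 -33 15 15 0.049;44 -30 20 16 0.049;44 -26 26 15 0.049;44 -22 31 16 0.049;44 -16 35 16 0.049;44 -10 38 15 0.049;44 -3 39 16 0.049;44 4 41 16 0.049;44 11 40 15 0.049;44 18 37 16 0.049;44 25 35 15 0.049;44 32 30 15 0.049"

```text
clock: 43.85
eef_pos: [0.3008, -0.1859, 0.3725]
tool_rot: [0.715, 0.699, 0.014, 0.014]
ft_force: [-0.2, -0.1, -2.7]
grip_width: 0.0492
```

>>> drive_tool --rows "44 36 25 15 0.049;44 24 14 30 0.013;44 25 13 29 0.013;44 25 14 30 0.013;44 24 12 29 0.013;44 25 13 30 0.013;44 26 12 29 0.013;44 25 12 30 0.013;44 25 12 29 0.013;44 26 11 30 0.013;44 0 0 0 0"

```text
clock: 44.95
eef_pos: [0.4742, 0.0593, 0.0944]
tool_rot: [0.769, 0.639, 0.012, 0.011]
ft_force: [-1.0, -0.0, -3.7]
grip_width: 0.0494
```

```bash
python3 -c "
from h import *
meas(3);st()
plan([(.4765,.0565,.0305,0,3,1)],g=44)"
```

```text
toolF [-0.25 -0.44  2.95] toolM [ 0.047 -0.052 -0.03 ] sd [0.004 0.039 0.012] tau [  0.6  -36.08  23.16  -0.85   0.1    0.1 ]
tilt 2.1 az -4.7 (x 2.05 y -0.17 deg) jawyaw 1.385 tin far elev deg 2.0
t 45.05 q [ 0.125  0.278 -0.317  0.941 -0.007  0.311] p [0.4748 0.0573 0.0978] w 0.0492
R [[0.185, 0.982, 0.036], [0.983, -0.185, -0.003], [0.004, 0.036, -0.999]] F [ 0.71 -0.69 -2.45] M [0.003 0.053 0.04 ]
44 0 0 22 0;44 0 0 23 0;44 -1 -1 22 0
end [0.476  0.0563 0.0308] 3 rows
```

>>> drive_tool --rows "44 0 0 22 0;44 0 0 23 0;44 -1 -1 22 0;85 0 0 0 0;85 0 0 0 0;85 0 0 0 0;85 0 0 -42 0;85 0 0 -42 0;85 -36 2 0 0;85 -36 2 0 0;85 -35 1 0 0"

```text
clock: 46.15
eef_pos: [0.4608, -0.0514, 0.1188]
tool_rot: [0.77, 0.638, 0.017, 0.016]
ft_force: [-0.1, -0.5, 0.4]
grip_width: 0.0852
```

```bash
python3 -c "
from h import *
st()
import pickle
c=cam('wrist');save('w3.png',c['image']);pickle.dump(c,open('w3.pkl','wb'))
plan([(.461,-.0505,.032,0,3,1)])"
```

```text
t 46.15 q [-0.112  0.22  -0.333  0.972  0.002  0.075] p [ 0.4608 -0.0514  0.1188] w 0.0852
R [[0.186, 0.981, 0.046], [0.983, -0.186, -0.003], [0.006, 0.046, -0.999]] F [-0.08 -0.52  0.36] M [ 0.011  0.008 -0.039]
85 2 -1 29 0;85 2 -1 29 0;85 1 -1 28 0
end [ 0.4613 -0.051   0.0323] 3 rows
```

View pics/w3.png

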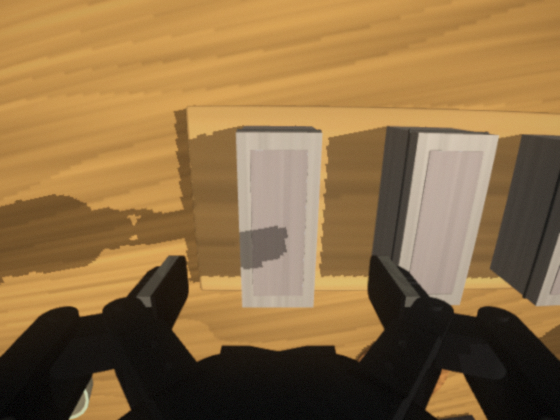

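```bash
python3 -c "
from h import *
plan([(.461,-.0505,.031,0,2,1),(.455,-.04,.16,0,3,1),(60,.31,.53,1.7,15)],g=44)"
```

```text
44 3 -2 44 0;44 2 -1 43 0;44 3 -1 -43 0;44 4 -1 -43 0;44 3 -1 -43 0;44 32 -13 -25 0.113;44 29 -19 -26 0.113;44 24 -24 -25 0.113;44 18 -27 -26 0.113;44 12 -30 -25 0.113;44 6 -30 -26 0.113;44 1 -31 -25 0.113
44 -6 -29 -26 0.113;44 -11 -26 -26 0.113;44 -16 -24 -26 0.113;44 -20 -19 -26 0.113;44 -22 -14 -26 0.113;44 -24 -10 -25 0.113;44 -25 -4 -26 0.113;44 -25 0 -26 0.113
end [0.1548 0.269  0.53  ] 20 rows
```

>>> drive_tool --rows "85 1 -1 30 0;85 1 -1 30 0;85 1 -1 26 0;85 0 0 1 0;44 0 0 0 0;44 0 0 0 0;44 0 0 0 0;44 0 0 0 0"

```text
clock: 47.0
eef_pos: [0.4626, -0.0479, 0.0314]
tool_rot: [0.77, 0.637, 0.016, 0.016]
ft_force: [-1.2, -3.0, 6.8]
grip_width: 0.0492
```

>>> drive_tool --rows "44 3 -1 -43 0;44 4 -1 -43 0;44 3 -1 -43 0;44 32 -13 -25 0.113;44 29 -19 -26 0.113;44 24 -24 -25 0.113;44 18 -27 -26 0.113;44 12 -30 -25 0.113;44 6 -30 -26 0.113;44 1 -31 -25 0.113;44 -6 -29 -26 0.113;44 -11 -26 -26 0.113"

```text
clock: 48.2
eef_pos: [0.3037, 0.2084, 0.3828]
tool_rot: [0.984, 0.18, 0.02, 0.004]
ft_force: [-0.2, 0.1, -4.1]
grip_width: 0.0493
```

>>> drive_tool --rows "44 -16 -24 -26 0.113;44 -20 -19 -26 0.113;44 -22 -14 -26 0.113;44 -24 -10 -25 0.113;44 -25 -4 -26 0.113;44 -25 0 -26 0.113;44 0 -2 -48 0;44 0 -4 -48 0;44 0 -6 -48 0;44 0 -8 -48 0;44 1 -10 -47 0;44 2 -12 -47 0"

```text
clock: 49.4
eef_pos: [0.1607, 0.2966, 0.6201]
tool_rot: [0.983, -0.153, 0.049, -0.092]
ft_force: [0.2, -0.7, -3.3]
grip_width: 0.0495
```

>>> drive_tool --rows "44 3 -13 -47 0;44 3 -14 -47 0;44 3 -15 -46 0;44 4 -17 -46 0;44 4 -18 -45 0;44 4 -19 -45 0;44 4 -20 -44 0;44 4 -21 -44 0;44 4 -22 -43 0;44 0 0 0 0"

```text
clock: 50.4
eef_pos: [0.1744, 0.3185, 0.7396]
tool_rot: [0.954, -0.146, 0.1, -0.244]
ft_force: [0.1, 0.4, -2.6]
grip_width: 0.0492
```

```bash
python3 -c "
from h import *
meas(6);st()
plan([(0,.34,.45,-1.15,12),(-119,.29,.37,-1.35,18)],g=44)"
```

```text
toolF [-0.08  1.4   2.76] toolM [-0.771 -0.166  0.004] sd [0.061 0.021 0.009] tau [ 1.000e-02 -1.544e+01  1.623e+01 -4.200e+00 -1.200e-01  0.000e+00]
tilt 30.1 az 58.9 (x 15.54 y 25.75 deg) jawyaw -0.335 tin far elev deg -29.1
t 50.65 q [ 1.099 -0.015  1.088  2.15  -0.036  2.964] p [0.1754 0.32   0.7365] w 0.0496
R [[0.938, -0.231, 0.259], [-0.326, -0.842, 0.429], [0.119, -0.487, -0.865]] F [ 0.72 -0.4  -3.5 ] M [-0.635  0.36  -0.033]
44 28 21 20 -0.096;44 25 26 18 -0.096;44 20 30 16 -0.096;44 16 33 16 -0.096;44 10 36 14 -0.096;44 4 37 13 -0.096;44 -3 38 12 -0.096;44 -8 37 10 -0.096;44 -14 35 10 -0.096;44 -20 32 9 -0.096;44 -26 29 8 -0.096;44 -29 24 7 -0.096
44 -30 21 -14 -0.075;44 -33 15 -15 -0.075;44 -35 8 -15 -0.075;44 -35 1 -15 -0.075;44 -34 -6 -15 -0.075;44 -33 -13 -15 -0.075;44 -29 -19 -14 -0.075;44 -25 -24 -13 -0.075;44 -20 -28 -12 -0.075;44 -14 -32 -11 -0.075;44 -8 -34 -10 -0.075;44 -1 -35 -7 -0.075
44 5 -35 -6 -0.075;44 10 -33 -5 -0.075;44 17 -31 -2 -0.075;44 22 -27 0 -0.075;44 25 -23 2 -0.075;44 29 -18 3 -0.075
end [-0.1409 -0.2539  0.37  ] 30 rows
```

>>> drive_tool --rows "44 28 21 20 -0.096;44 25 26 18 -0.096;44 20 30 16 -0.096;44 16 33 16 -0.096;44 10 36 14 -0.096;44 4 37 13 -0.096;44 -3 38 12 -0.096;44 -8 37 10 -0.096;44 -14 35 10 -0.096;44 -20 32 9 -0.096;44 -26 29 8 -0.096;44 -29 24 7 -0.096"

```text
clock: 51.85
eef_pos: [0.3248, 0.0098, 0.4561]
tool_rot: [0.887, 0.381, 0.21, -0.152]
ft_force: [1.1, 0.0, -2.9]
grip_width: 0.0494
```

>>> drive_tool --rows "44 -30 21 -14 -0.075;44 -33 15 -15 -0.075;44 -35 8 -15 -0.075;44 -35 1 -15 -0.075;44 -34 -6 -15 -0.075;44 -33 -13 -15 -0.075;44 -29 -19 -14 -0.075;44 -25 -24 -13 -0.075;44 -20 -28 -12 -0.075;44 -14 -32 -11 -0.075;44 -8 -34 -10 -0.075;44 -1 -35 -7 -0.075"

```text
clock: 53.05
eef_pos: [0.0292, -0.2779, 0.4054]
tool_rot: [0.634, 0.728, 0.256, -0.045]
ft_force: [0.6, -1.2, -2.1]
grip_width: 0.0494
```

>>> drive_tool --rows "44 5 -35 -6 -0.075;44 10 -33 -5 -0.075;44 17 -31 -2 -0.075;44 22 -27 0 -0.075;44 25 -23 2 -0.075;44 29 -18 3 -0.075;44 0 0 0 0"

```text
clock: 53.75
eef_pos: [-0.1678, -0.2213, 0.3829]
tool_rot: [0.459, 0.85, 0.26, 0.013]
ft_force: [1.0, -0.2, -2.4]
grip_width: 0.0492
```

```bash
python3 -c "
from h import *
meas(7);st()
R=Ro.from_quat(bot.get_obs()['tool_rot']).as_matrix();print((R.T@[0,0,49]).round())"
```

```text
toolF [-0.61 -1.06  2.32] toolM [ 0.691 -0.34   0.002] sd [0.083 0.044 0.019] tau [ -0.68 -31.84  22.6    4.28  -0.24  -0.1 ]
tilt 30.1 az 59.0 (x 15.51 y 25.80 deg) jawyaw 2.211 tin far elev deg 26.9
t 54.05 q [-2.174  0.181  0.182  2.096 -0.031 -2.753] p [-0.1651 -0.2229  0.3841] w 0.0491
R [[-0.584, 0.77, 0.258], [0.783, 0.449, 0.43], [0.215, 0.453, -0.865]] F [-0.36  0.55 -2.01] M [-0.546  0.311 -0.021]
[ 11.  22. -42.]
```

>>> drive_tool --rows "44 0 0 0 -0.12;44 0 0 0 -0.12;44 5 24 -42 0;44 5 24 -42 0;44 5 23 -42 0;44 5 22 -43 0;44 5 21 -44 0;44 4 19 -45 0;44 4 18 -45 0;44 4 16 -46 0;44 3 14 -47 0;44 3 13 -47 0"

```text
clock: 55.25
eef_pos: [-0.1647, -0.1968, 0.4775]
tool_rot: [0.359, 0.925, 0.123, 0.01]
ft_force: [0.5, -0.8, -2.4]
grip_width: 0.0495
```

>>> drive_tool --rows "44 3 11 -48 0;44 2 10 -48 0;44 2 9 -48 0;44 2 7 -48 0;44 1 5 -49 0"

```text
clock: 55.75
eef_pos: [-0.178, -0.2062, 0.5224]
tool_rot: [0.359, 0.932, 0.047, -0.011]
ft_force: [0.1, -0.5, -3.5]
grip_width: 0.0494
```

```bash
python3 -c "
from h import *
st();print(tilt())"
```

```text
t 55.75 q [-2.229 -0.071  0.424  2.149 -0.049 -3.061] p [-0.178  -0.2062  0.5224] w 0.0494
R [[-0.741, 0.671, 0.013], [0.669, 0.737, 0.096], [0.055, 0.08, -0.995]] F [ 0.12 -0.47 -3.5 ] M [-0.226  0.017 -0.034]
tilt 5.6 az 82.4 (x 0.74 y 5.52 deg) jawyaw 2.408
```

>>> drive_tool --rows "44 -44 14 -1 0;44 -44 14 -1 0;44 -44 14 -1 0;44 3 4 -49 0;44 3 3 -49 0;44 0 0 0 0"

```text
clock: 56.35
eef_pos: [-0.0552, -0.2697, 0.5398]
tool_rot: [0.36, 0.933, 0.012, -0.005]
ft_force: [-1.1, -0.1, -2.6]
grip_width: 0.0492
```

```bash
python3 -c "
from h import *
meas(6);st()
o=bot.get_obs();R=Ro.from_quat(o['tool_rot']).as_matrix();y=np.arctan2(R[1,0],R[0,0])
plan([(-40,.36,.36,(y-1.384)*.55,8),(.4626,-.048,.10,(y-1.384)*.45,8,1),(.4626,-.048,.032,0,3,1)],g=44)"
```

```text
toolF [ 0.15 -0.38  2.8 ] toolM [ 0.051 -0.05   0.006] sd [0.039 0.029 0.018] tau [ 3.700e-01 -1.818e+01  2.269e+01  2.600e-01 -1.000e-02 -1.000e-02]
tilt 1.9 az 87.9 (x 0.07 y 1.87 deg) jawyaw 2.402 tin far elev deg 1.4
t 56.6 q [-1.769 -0.085  0.461  2.149 -0.005 -2.6  ] p [-0.0556 -0.2696  0.5376] w 0.0492
R [[-0.739, 0.674, 0.001], [0.674, 0.738, 0.033], [0.021, 0.025, -0.999]] F [ 0.15 -0.25 -2.76] M [-0.055  0.033  0.025]
!big [-9 45 23] 0.07
!big [ 1 47 23] 0.07
!big [11 47 23] 0.07
44 -38 12 22 0.07;44 -35 21 22 0.07;44 -31 28 22 0.07;44 -25 35 22 0.07;44 -17 41 22 0.07;44 -9 45 23 0.07;44 1 47 23 0.07;44 11 47 23 0.07;44 15 28 33 0.057;44 16 28 34 0.057;44 18 26 33 0.057;44 20 26 33 0.057
44 21 24 33 0.057;44 22 23 34 0.057;44 23 22 33 0.057;44 25 20 33 0.057;44 -1 0 23 0;44 -1 0 22 0;44 0 0 23 0
end [ 0.4622 -0.0476  0.0322] 19 rows
```

>>> drive_tool --rows "44 1 1 -44 0;44 -38 12 22 0.07;44 -35 21 22 0.07;44 -31 28 22 0.07;44 -25 35 22 0.07;44 -17 41 22 0.07;44 -9 43 21 0.07;44 1 44 21 0.07;44 11 44 20 0.07;44 15 28 33 0.057;44 16 28 34 0.057;44 18 26 33 0.057"

```text
clock: 57.8
eef_pos: [0.3371, -0.1764, 0.2726]
tool_rot: [0.671, 0.742, -0.0, -0.002]
ft_force: [-0.0, -1.3, -2.5]
grip_width: 0.0495
```

>>> drive_tool --rows "44 20 26 33 0.057;44 21 24 33 0.057;44 22 23 30 0.057;44 23 22 26 0.057;44 25 20 20 0.057;44 0 0 0 0"

```text
clock: 58.4
eef_pos: [0.4528, -0.0644, 0.1286]
tool_rot: [0.767, 0.641, -0.002, -0.004]
ft_force: [-0.8, -0.8, -2.5]
grip_width: 0.0496
```

```bash
python3 -c "
from h import *
st();print(tilt())
plan([(.4626,-.048,.032,0,3,1)],g=44)"
```

```text
t 58.4 q [-0.143  0.239 -0.279  1.062  0.003  0.035] p [ 0.4528 -0.0644  0.1286] w 0.0496
R [[0.178, 0.984, -0.008], [0.984, -0.178, 0.005], [0.003, -0.009, -1.0]] F [-0.83 -0.81 -2.53] M [-0.065  0.077 -0.017]
tilt 0.5 az 150.0 (x -0.45 y 0.26 deg) jawyaw 1.392
44 6 3 32 0;44 6 2 32 0;44 6 3 33 0
end [ 0.4631 -0.0476  0.0316] 3 rows
```

>>> drive_tool --rows "44 9 4 30 0.008;44 9 4 32 0;44 0 0 33 0;44 0 0 1 0;85 0 0 0 0;85 0 0 0 0;85 0 0 0 0;85 0 0 -42 0;85 0 0 -42 0;85 35 -2 0 0;85 35 -2 0 0;85 35 -2 0 0"

```text
clock: 59.6
eef_pos: [0.478, 0.055, 0.1219]
tool_rot: [0.771, 0.637, 0.001, -0.001]
ft_force: [1.3, -0.6, 1.5]
grip_width: 0.0849
```

```bash
python3 -c "
from h import *
st();print(tilt())
c=cam('wrist');save('w4.png',c['image'])
plan([(.4765,.0565,.030,0,3,1)])"
```

```text
t 59.6 q [ 0.112  0.283 -0.238  1.051  0.003  0.303] p [0.478  0.055  0.1219] w 0.0849
R [[0.189, 0.982, -0.0], [0.982, -0.189, 0.003], [0.003, -0.001, -1.0]] F [ 1.27 -0.55  1.54] M [-0.014  0.019 -0.035]
tilt 0.2 az 96.7 (x -0.02 y 0.19 deg) jawyaw 1.380
85 -1 -1 31 0;85 -2 0 30 0;85 -1 -1 31 0
end [0.4761 0.057  0.0298] 3 rows
```

View pics/w4.png

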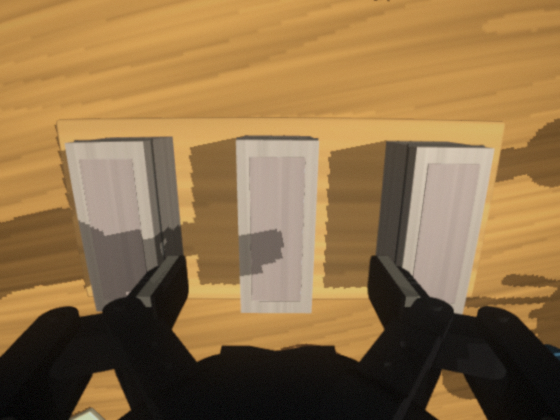

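>>> drive_tool --rows "85 -1 -1 31 0;85 -2 0 30 0;85 -1 0 30 0;85 0 0 0 0;44 0 0 0 0;44 0 0 0 0;44 0 0 0 0;44 0 0 -45 0;44 0 0 -45 0;44 0 0 -45 0;44 0 0 0 0;44 0 0 0 0"

```text
clock: 60.85
eef_pos: [0.4763, 0.0503, 0.1653]
tool_rot: [0.771, 0.637, 0.001, -0.001]
ft_force: [-0.9, -0.0, -3.4]
grip_width: 0.0494
```

```bash
python3 -c "
from h import *
meas(20);st()
plan([(.685,.045,.20,0,6,1)],g=44)"
```

```text
toolF [ 0.18 -0.13  2.88] toolM [-0.02   0.001 -0.004] sd [0.029 0.028 0.035] tau [-0.000e+00 -3.755e+01  2.505e+01  6.000e-02  2.000e-02 -0.000e+00]
tilt 0.3 az 147.8 (x -0.27 y 0.17 deg) jawyaw 1.382 tin far elev deg -0.3
t 61.8 q [ 0.103  0.243 -0.174  1.159  0.003  0.292] p [0.4753 0.0504 0.1636] w 0.0493
R [[0.188, 0.982, -0.005], [0.982, -0.188, 0.003], [0.002, -0.005, -1.0]] F [-0.46  0.62 -2.78] M [-0.013  0.017 -0.06 ]
44 6 34 -6 0;44 5 35 -6 0;44 6 34 -7 0;44 6 35 -6 0;44 5 34 -6 0;44 6 35 -6 0
end [0.6852 0.0448 0.1996] 6 rows
```

>>> drive_tool --rows "44 5 42 -7 0;44 7 44 -8 0;44 7 44 -8 0;44 7 44 -8 0;44 6 36 -5 0;44 0 0 0 0;44 0 0 0 0"

```text
clock: 62.5
eef_pos: [0.6878, 0.0421, 0.1964]
tool_rot: [0.771, 0.637, -0.002, -0.004]
ft_force: [-0.3, 0.2, -2.7]
grip_width: 0.0493
```

```bash
python3 -c "
from h import *
meas(14);st()"
```

```text
toolF [-0.   -0.3   2.81] toolM [ 0.061 -0.005  0.001] sd [0.037 0.033 0.044] tau [-4.00e-02 -5.79e+01  2.70e+01 -5.00e-02 -0.00e+00 -0.00e+00]
tilt 0.3 az 146.6 (x -0.26 y 0.17 deg) jawyaw 1.382 tin far elev deg -0.3
t 63.15 q [0.06  0.654 0.561 1.482 0.003 0.249] p [0.6876 0.0422 0.1988] w 0.0494
R [[0.188, 0.982, -0.004], [0.982, -0.188, 0.003], [0.002, -0.005, -1.0]] F [-0.61  0.31 -3.18] M [-0.009  0.044  0.054]
```

>>> drive_tool --rows "44 2 -2 0 0;44 0 0 0 0;44 0 0 0 0"

```text
clock: 63.45
eef_pos: [0.6861, 0.0447, 0.1984]
tool_rot: [0.771, 0.637, -0.001, -0.003]
ft_force: [-0.1, -0.0, -3.4]
grip_width: 0.0493
```

```bash
python3 -c "
from h import *
st();print(tilt());c=cam('side');save('end.png',c['image'],1.2)"
```

```text
t 63.45 q [0.064 0.651 0.555 1.479 0.003 0.253] p [0.6861 0.0447 0.1984] w 0.0493
R [[0.188, 0.982, -0.005], [0.982, -0.188, 0.003], [0.002, -0.005, -1.0]] F [-0.14 -0.   -3.38] M [-0.017  0.074 -0.004]
tilt 0.3 az 149.6 (x -0.28 y 0.17 deg) jawyaw 1.382
```

View pics/end.png

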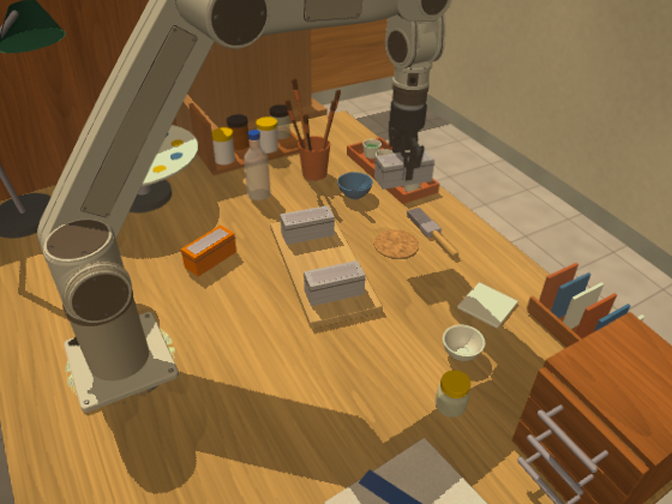

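The picture shows the middle tin held level at (405,165). The left tin at (308,225) and the right tin at (335,283) stand on the board, and the bystanders are where they were. I'm handing the job in.

```bash
python3 -c "
from workcell import bot
print(bot.job_done())"
```

```text
the job is handed in; nothing more can be done
None
```

I found the loose ball in the middle tin. The arm is holding that tin level over the cork mat, with the left and right tins standing back on the board. I handed in at 63.5 s.

**How I tipped the tins:** the move tool has no tilt command, so I tilted the gripper by driving the wrist against its joint limit. I levelled it again by doing the same on the opposite side of the base. I shook the tins in the order left, middle, right and stood each back up after its shake.

| Tin | Far end down (deg) | Far end up (deg) |
|---|---|---|
| Left | 32 | 30 |
| Middle | 32 | 29 |
| Right | 29 | 27, then turned a little further and not read again |

**Which tin rattled:**
- **Shakes:** the readings favoured the middle tin only weakly. They were close to the sensor noise, and some of the near-level readings were unclear.
- **Deciding check:** I held the middle tin level, then moved it outward and stopped quickly. The moment shifted from -0.02 to +0.06 N m at the same tilt, which matches the ball rolling to the far end. I did not repeat this check on the other two tins.

**Last checks:**
- **Held tin:** the gripper is within about 3 mm of the estimated mat centre, tilted 0.3 degrees, with its tip at 0.198 m. The tin's underside is about 0.19 m up.
- **Scene:** the final side picture shows both silent tins standing on the board. The bowls, jar, bottle, brush, tile and orange tin show no sign of having moved.
- **Small misplacement:** the middle tin was stood back, before its final pick-up, with the gripper still tilted about 2 degrees. The next picture showed it standing normally.

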